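# Make up an immersion-test kit and a sampling kit

## Task

Make up the two kits in their grey fitted trays: the immersion-test kit (the broader tray, with a wide round well, a rectangular pocket and a slot) gets the 50 ml tube standing in its well, the bench timer standing in its pocket and the tweezers lying down in its slot; the sampling kit (the narrower tray) gets the taller of the two 15 ml tubes standing in its well and the marker pen lying down in its slot. Leave the shorter 15 ml tube in the rack and the roll of film where it stands.

Things in the scene. Friction and masses are not known exactly. Their poses are not given: they have to be found in the camera images.
- test_tray: broader, grey moulded tray, fixed; 168 (its x) x 144 (y) mm, deck 50 mm high, foot lip 6 mm wide, 8 high. Origin: centre of underside, z up. Tweezers slot 145 (x) x 30 (y), 7 mm deep, centre x=0, y=-47 mm. Timer pocket 66 (x) x 74 (y), 7 mm deep, centre x=-39, y=25 mm. Round well for the 50 ml tube, 32 mm wide, 46 deep (its floor 4 mm above the worktop), centre x=45, y=25 mm
- sampling_tray: narrower, grey moulded tray, fixed; 168 (its x) x 96 (y) mm, deck 50 mm high with a blank paper label, foot lip 6 mm wide, 8 high. Origin: centre of underside, z up. Marker slot 152 (x) x 26 (y), 7 mm deep, centre x=0, y=-26 mm. Round well for the taller 15 ml tube, 20 mm wide, 46 deep (its floor 4 mm above the worktop), centre x=30, y=22 mm
- tube_50ml: 50 ml centrifuge tube with conical foot: 119 mm tall, body 28 mm across, screw cap 34 mm across (the top 17 mm). Stands upright, perhaps leaning a little, in the larger, violet lattice rack (fixed, 61 mm high). Origin: tip of its foot, 3 mm above the worktop in the rack; z up along the tube. Grip the cap from above
- tube_15ml_tall: the taller 15 ml centrifuge tube, conical foot: 119 mm tall, body 16 mm across, screw cap 22 mm across (the top 17 mm). Stands upright, perhaps leaning a little, in the smaller, green lattice rack (fixed, 55 mm high), 53 mm from the shorter tube. Origin: tip of its foot, 3 mm above the worktop in the rack; z up along the tube. Grip the cap from above
- tube_15ml_short: the shorter 15 ml centrifuge tube, 104 mm tall, cap 20 mm across, in the same green rack: not wanted, to be left alone. Origin: tip of its foot; z up
- timer: white bench timer with a small display, on its fold-out foot on the worktop: 62 mm tall, 58 wide (its y), 50 deep (x). Origin: centre of the outline's underside; z up, display towards -x. Housing at x=-25 to 7 mm, leaning back; foot, 30 mm wide, at x=3 to 25 mm. Grip the housing's sides, along y, at about x=-8 mm, 38 mm up. In the pocket its width lies along the tray's y, facing either way
- tweezers: straight steel laboratory tweezers (forceps) lying flat on the worktop: 125 mm long (their y), 14 mm wide (x), 9 mm high. Origin: centre of the underside. Grip at the middle across x; let go with the fingertips just above the tray's deck, they drop into the slot
- marker_pen: marker pen with white barrel and dark cap lying flat on the worktop: 136 mm long (its y), 10 mm wide (x), 11 mm high. Origin: centre of the underside. Grip at the middle across x; let go with the fingertips just above the tray's deck, it drops into the slot
- parafilm: upright white roll of sealing film, 62 mm across, 50 mm tall, standing on the worktop: to be left alone. Origin: centre of its underside
Not all that is in view belongs to the job. What is shaped like the timer but brown is not meant.

How it is judged:
By the outcome, as a careful person would: the job done as asked, in the order asked, and still so for the second after the job is handed in, with the robot touching nothing.
It also fails if it takes over 120 s, if anything falls off the work surface, if the arm or the gripper's body presses on something with over 40 N, if the wrist force passes 120 N, or if a joint passes its speed limit or range.

## Robot

A 6-joint arm with a two-finger parallel gripper is mounted at the origin on a cart in front of the work surface, level with it; the furniture and walls round the work are solid. World frame = base frame: x ahead of the robot, y to its left, z up, the work surface at z = 0. Lengths are in m, angles in rad, forces in N, time in s.
With the tool pointing down it reaches from about 0.25 to 0.775 m from the base axis. Payload 4 kg.
Tool frame: the origin (TCP) lies midway between the tips of the shut fingers; the grasp point (between the pads) lies 19 mm behind it (robot.tcp_to_grasp is the z of the grasp point in the tool frame, in m); z points along the fingers, y is the line along which they close (so a half turn about z gives the same grasp; the last joint's range is limited). The gripper opens to 94 mm and grips with 3 to 60 N. Pads are 16 mm wide; open, the fingers measure 119 mm over their backs; the gripper's body (75 mm by 177 mm) begins 78 mm behind the grasp point.
Start: joints at [-0.103, 0.087, 1.371, -0, 1.684, -0.103], TCP at [0.55, -0, 0.206] pointing down, gripper open.
Joint ranges: [-3.1, 3.1], [-0.76, 2.03], [0.27, 2.55], [-1.08, 4.22], [0.17, 2.65], [-2.57, 2.57]. Speed limits (rad/s): [2.79, 2.79, 3.14, 3.14, 3.14, 3.14].

## Interface

Orientations are given as [roll, pitch, yaw] about the fixed x, y, z axes, in that order (R = Rz(yaw) Ry(pitch) Rx(roll)).
In Python, from bench import robot gives the robot as it stands. The module is installed in compiled form; this text tells all that it offers.
- The arm moves only by the tool move_arm, never from a script. Its argument "motion" is one flat list of numbers, 7 for each row, row after row: the turn, a rotation vector about the tool's x, y, z in units of 45 degrees (1.0 is 45 degrees), then the shift along the tool's x, y, z in units of 100 mm (1.0 is 100 mm), then the opening, from 0 (shut) to 1 (fully open). A call has 1 to 12 rows; each row shifts and turns the commanded pose from where the row before left it, along the tool's axes as they then stand; what a row does not reach is not made up. A row lasts 1/12 s, in which the tool goes at most 41.7 mm and 7.16 degrees, less where a joint would pass 70% of its speed; a pose out of reach is approached as far as the arm can. A call with a number of a shift or a turn outside -1 to 1 is refused whole. A call with a gripper value outside its range is refused whole. The fingers move at their own pace and stop on an object; the grip force is fixed at half the most. Time passes only in rows, so rows that do not move let the fingers close. It gives the time, the measured TCP pose, the force, the opening and the grip force at its end, in the units of the state.
- robot.get_obs(): the state, without advancing time (a new reading comes with each control period).
- robot.snapshot(name): name is "scene" or "side" or "wrist"; returns the picture (420x560x3 uint8, red, green, blue); there is no depth.
- robot.get_calibration(name): a dict with "fx", "fy", "cx", "cy" (pixels), "R" (3x3) and "t" (3): a world point X has camera coordinates R X + t. Camera axes: x right, y down, z forward; pixel columns grow to the right and rows downward; lengths in m; the calibration is good to about 2 mm. A picture is of the moment at which its call begins: read the wrist's pose just before it. get_calibration takes no time and is no camera call; for the wrist camera it gives the pose at the moment of the call.
- robot.close_job(): hands the job in; it is judged then, once.
The state is a dict: "time": time; "joint_positions": joint angles; "qvel": joint speeds; "joint_torque": joint torques, N m; "tool_pos": TCP position; "ee_rot": TCP orientation; "wrist_force": force on the tool from outside, world axes, zero at the start; "wrist_torque": the same for the moment, N m; "width": finger opening in m; "finger_force": force on a finger pad.
Only numpy, scipy, OpenCV 4.12 (cv2) and the standard library are available. Lean on these libraries where they do the work, as an engineer would, in place of code of your own. Each camera call takes 0.05 s, during which the arm holds its last target. There are 200 camera calls.

## Working session

There is one attempt and no reset: what is moved stays moved. The work goes in short steps, Python scripts to look and compute and a tool call to move; the robot and the scene stay as the last step left them, time stands still between calls to the robot, and variables do not carry over. Pictures are saved under pics/ and viewed, at most 14 in all, crops included, and the job is handed in when it is done.

Besides the shell and the picture viewer there is one more tool, called after "Emit:" in YAML: its name, and indented under it one key for each argument. move_arm: Moves the arm, as the interface text tells. Shifts and turns lie within -1 to 1; 1 stands for 100 mm of shift or 45 degrees of turn. Its arguments: {"type":"object","properties":{"motion":{"type":"array","items":{"type":"number"}}},"required":["motion"]}

```bash
mkdir -p pics; cat > h.py <<'E'
import numpy as np, cv2
from bench import robot
def snap(n,f):
    c=robot.get_calibration(n); im=np.array(robot.snapshot(n)); cv2.imwrite(f'pics/{f}.png',im[:,:,::-1]); 
    np.savez(f'pics/{f}.npz',**{k:np.array(c[k]) for k in c}); return im,c
def load(f):
    return cv2.imread(f'pics/{f}.png')[:,:,::-1].copy(), {k:v for k,v in np.load(f'pics/{f}.npz').items()}
def ray(c,u,v):
    d=np.array([(u-c['cx'])/c['fx'],(v-c['cy'])/c['fy'],1.]); R=np.array(c['R']);t=np.array(c['t'])
    return -R.T@t, R.T@d
def onz(c,u,v,z):
    o,d=ray(c,u,v); return o+d*(z-o[2])/d[2]
def proj(c,X):
    p=np.array(c['R'])@np.array(X)+np.array(c['t']); return np.array([c['fx']*p[0]/p[2]+c['cx'],c['fy']*p[1]/p[2]+c['cy']])
def two(c1,p1,c2,p2):
    o1,d1=ray(c1,*p1);o2,d2=ray(c2,*p2)
    s=np.linalg.lstsq(np.c_[d1,-d2],o2-o1,rcond=None)[0]
    a=o1+s[0]*d1;b=o2+s[1]*d2; return (a+b)/2,np.linalg.norm(a-b)
E
python3 - <<'E'
from h import *
for n in ['scene','side','wrist']:
    im,c=snap(n,n+'0'); print(n,c['fx'],np.round(-np.array(c['R']).T@np.array(c['t']),3),np.round(np.array(c['R'])[2],2))
o=robot.get_obs(); print(o['tool_pos'],o['ee_rot'],o['width'],robot.tcp_to_grasp)
a=[cv2.imread(f'pics/{n}0.png') for n in ['scene','side','wrist']]
E
```

```text
scene 449.16879006328884 [-0.084 -0.691  0.538] [ 0.56  0.7  -0.44]
side 471.68154877341226 [ 0.436 -1.209  0.535] [ 0.07  0.93 -0.35]
wrist 298.41671729071606 [0.551 0.08  0.383] [-0.   -0.28 -0.96]
[5.49570503e-01 4.10258333e-05 2.04545482e-01] [-3.13982652e+00 -2.10360187e-04  1.57078974e+00] 0.09435131761813927 -0.0188
```

View pics/scene0.png

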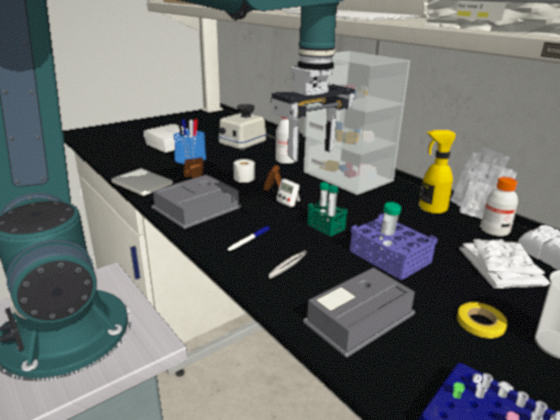

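View pics/side0.png

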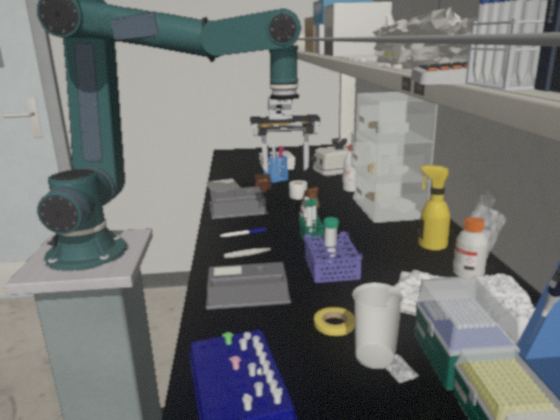

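View pics/wrist0.png

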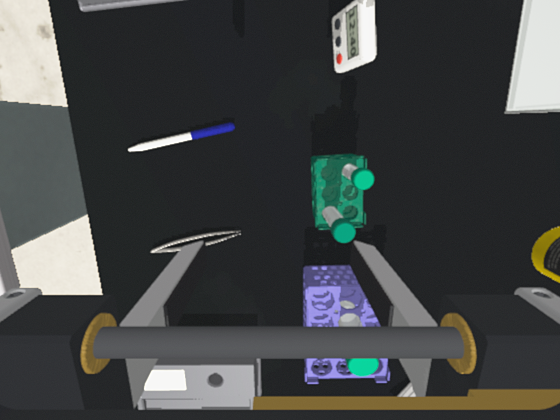

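Wrist view (right = +x, up = +y): pen (182,137), tweezers (196,241), two small green caps (363,179) and (344,232), 50 ml cap (363,366), timer (354,35). The labelled tray at the bottom (195,385) is the sampling tray, and the test tray is at the top-left edge. In the scene view the brown timer lookalikes are at (193,168) and (273,178), and the white timer is at (288,193).

```bash
python3 - <<'E'
from h import *
W,cw=load('wrist0'); S,cs=load('scene0')
hsv=cv2.cvtColor(W,cv2.COLOR_RGB2HSV)
for p in [(363,179),(344,232),(363,366),(340,185)]: print(p,hsv[p[1],p[0]])
for p in [(391,207),(325,187),(334,190),(325,218)]: print('s',p,cv2.cvtColor(S,cv2.COLOR_RGB2HSV)[p[1],p[0]])
m=cv2.inRange(hsv,(75,180,120),(85,255,255))
n,l,st,ce=cv2.connectedComponentsWithStats(m)
for i in range(1,n):
    if st[i,4]>80: print(st[i],ce[i].round(1), 'z.122',onz(cw,*ce[i],.122).round(4),'z.107',onz(cw,*ce[i],.107).round(4), 'diam', st[i,2]*np.linalg.norm(onz(cw,*ce[i],.122)-ray(cw,0,0)[0])/cw['fx'])
for nm,(u,v) in dict(pen=(182,137),tweez=(196,241),timer=(354,35),labeltray=(200,380),parafilm_side=(245,170)).items():
    print(nm,onz(cw,u,v,.005).round(3))
print('testtray scene',onz(cs,197,197,.05).round(3),'samp',onz(cs,360,305,.05).round(3),'film',onz(cs,244,163,.05),'timer',onz(cs,288,205,.0),'brown',onz(cs,272,189,0))
c=cv2.resize(S[130:270,180:450],None,fx=2.9,fy=2.9,interpolation=cv2.INTER_CUBIC); cv2.imwrite('pics/crop1.png',c[:,:,::-1])
E
```

```text
(363, 179) [ 82 242 196]
(344, 232) [ 83 240 165]
(363, 366) [ 82 243 213]
(340, 185) [ 80 177 111]
s (391, 207) [ 82 255 156]
s (325, 187) [ 82 255 135]
s (334, 190) [ 83 253 116]
s (325, 218) [ 80 201  66]
[314 160  13  46 318] [319.4 180.1] z.122 [0.5866 0.0332 0.122 ] z.107 [0.5887 0.0306 0.107 ] diam 0.011652480281752739
[337 170  37  44 554] [359.1 188.7] z.122 [0.6222 0.0256 0.122 ] z.107 [0.6263 0.0225 0.107 ] diam 0.034214931810339966
[339 175  13  25 102] [342.8 186.2] z.122 [0.6076 0.0278 0.122 ] z.107 [0.6109 0.0248 0.107 ] diam 0.011852888936459376
[334 223  21  20 336] [344.  232.5] z.122 [ 0.6113 -0.0159  0.122 ] z.107 [ 0.6148 -0.0214  0.107 ] diam 0.02001546291950894
[348 359  30  17 434] [362.5 366. ] z.122 [ 0.6403 -0.1673  0.122 ] z.107 [ 0.6454 -0.1815  0.107 ] diam 0.03722029441809162
pen [0.432 0.066 0.005]
tweez [ 0.439 -0.071  0.005]
timer [0.635 0.178 0.005]
labeltray [ 0.427 -0.305  0.005]
parafilm_side [0.508 0.025 0.005]
testtray scene [0.395 0.248 0.05 ] samp [ 0.41  -0.298  0.05 ] film [0.62848553 0.38135877 0.05      ] timer [0.61988463 0.15570506 0.        ] brown [0.64895475 0.26634102 0.        ]
```

View pics/crop1.png

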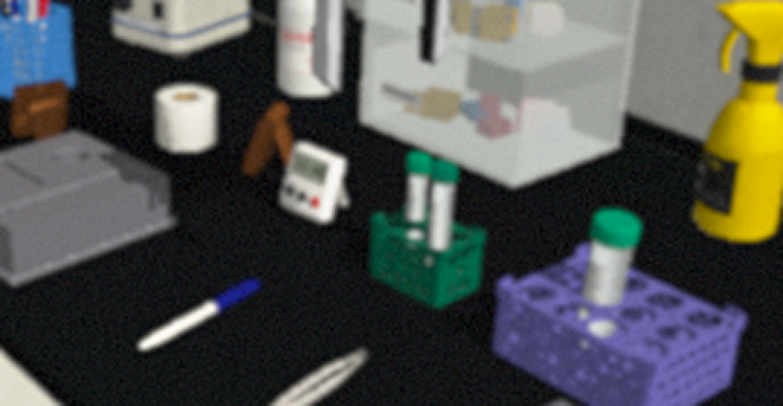

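The crop shows the 50 ml cap at crop (615,228), the two small caps at (418,162) and (443,170), the white timer at (313,182), and a brown decoy next to it at (268,138). Next I take close views over each tray.

Emit:
move_arm:
  motion: [0,0,0,0.38,-0.1,0,1,0,0,0,0.38,-0.1,0,1,0,0,0,0.38,-0.1,0,1,0,0,0,0.36,-0.1,0,1,0,0,0,0,0,0,1,0,0,0,0,0,0,1]

```text
time: 0.65
tool_pos: [0.5093, 0.1515, 0.2052]
ee_rot: [-3.141, 0.001, 1.575]
wrist_force: [-0.2, -0.9, 0.2]
width: 0.0941
finger_force: 0.0
```

```bash
python3 - <<'E'
from h import *
snap('wrist','w1')
E
```

Emit:
move_arm:
  motion: [0,0,0,-0.4,0,0,1,0,0,0,-0.4,0,0,1,0,0,0,-0.4,0,0,1,0,0,0,-0.4,0,0,1,0,0,0,-0.4,0,0,1,0,0,0,-0.4,0,0,1,0,0,0,-0.4,0,0,1,0,0,0,-0.4,0,0,1,0,0,0,-0.4,0,0,1,0,0,0,-0.4,0,0,1,0,0,0,0,0,0,1,0,0,0,0,0,0,1]

```text
time: 1.7
tool_pos: [0.5086, -0.2536, 0.2045]
ee_rot: [-3.14, -0.001, 1.564]
wrist_force: [0.2, -0.1, -0.3]
width: 0.0943
finger_force: 0.0
```

```bash
python3 - <<'E'
from h import *
snap('wrist','w2'); snap('scene','s2')
print(robot.get_obs()['tool_pos'])
E
```

```text
[ 0.50937481 -0.25068407  0.20515659]
```

View pics/w1.png

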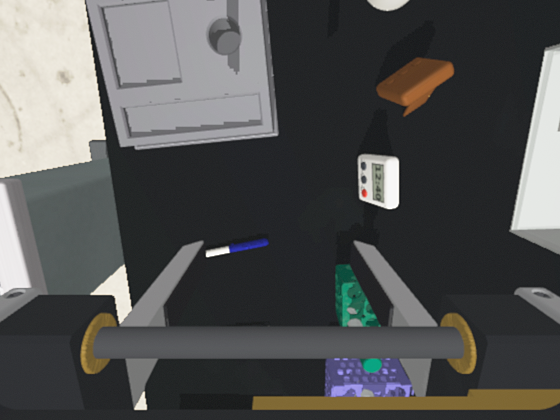

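View pics/w2.png

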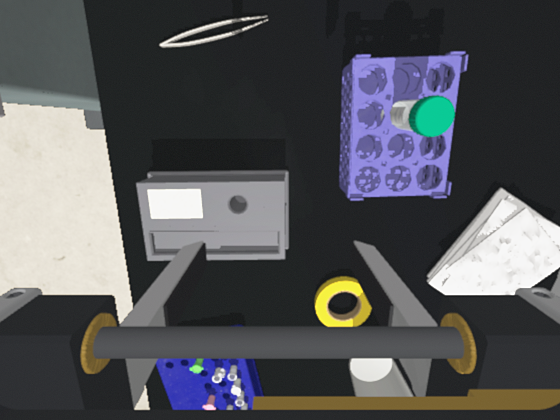

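w1: test tray top-left with its well rim at (225,36), slot around (190,115) and pocket at (142,43). Timer at (378,180) with the brown decoy at (415,82). w2: sampling tray with its well at (238,204) and slot at (215,242). 50 ml cap at (432,117), tweezers at (215,31).

```bash
python3 - <<'E'
from h import *
W1,c1=load('w1'); W2,c2=load('w2')
h2=cv2.cvtColor(W2,cv2.COLOR_RGB2HSV)
m=cv2.inRange(h2,(75,200,100),(88,255,255)); n,l,st,ce=cv2.connectedComponentsWithStats(m)
i=1+np.argmax(st[1:,4]); cnt=max(cv2.findContours(m,0,1)[0],key=cv2.contourArea); print('cap50',st[i],ce[i],cv2.minEnclosingCircle(cnt),cv2.fitEllipse(cnt),onz(c2,*ce[i],.122))
# 3D cross-check with scene s2
S,cs=load('s2'); hs=cv2.cvtColor(S,cv2.COLOR_RGB2HSV)
m=cv2.inRange(hs,(75,200,90),(88,255,255)); n,l,st,ce=cv2.connectedComponentsWithStats(m)
for j in range(1,n):
    if st[j,4]>30: print('scene',st[j],ce[j].round(1))
a=cv2.resize(W1[0:150,85:285],None,fx=4,fy=4,interpolation=cv2.INTER_CUBIC); cv2.imwrite('pics/cA.png',a[:,:,::-1])
b=cv2.resize(W2[165:265,130:295],None,fx=4.8,fy=4.8,interpolation=cv2.INTER_CUBIC); cv2.imwrite('pics/cB.png',b[:,:,::-1])
E
```

```text
cap50 [ 409   96   46   41 1330] [432.60827068 116.05864662] ((431.2901306152344, 115.28395080566406), 22.946178436279297) ((432.6082763671875, 116.03781127929688), (36.47428894042969, 44.739593505859375), 52.11466598510742) [ 0.63859489 -0.16734708  0.122     ]
scene [319 182   8   8  54] [322.5 185.2]
scene [330 185   8   7  32] [333.9 188.1]
scene [385 202  16  13 174] [392.4 207.9]
scene [330 210  17  25 203] [337.8 222.9]
```

View pics/cA.png

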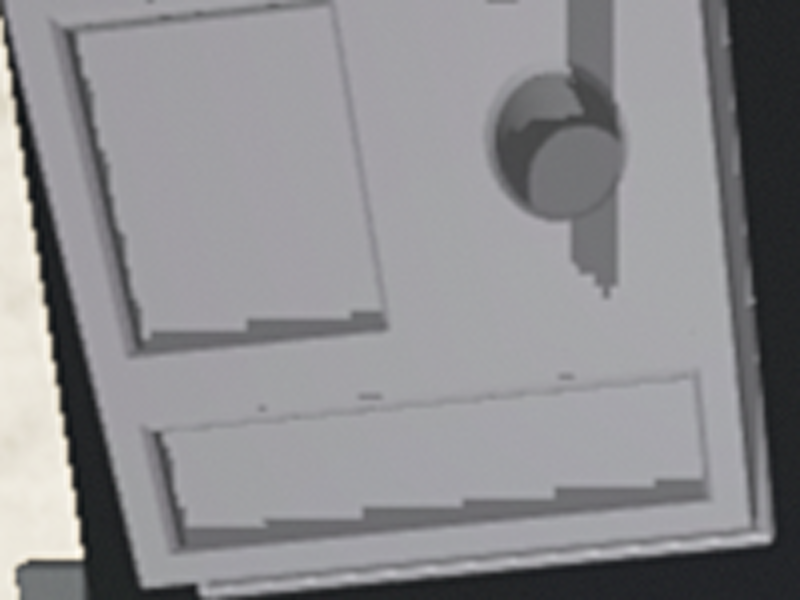

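View pics/cB.png

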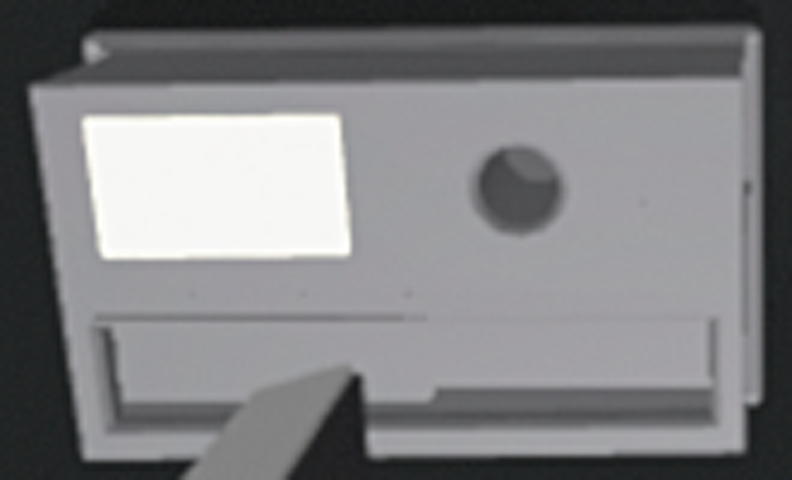

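```bash
cat > fit.py <<'E'
from h import *
def fit(c,loc,pix,z):
    P=np.array([onz(c,*p,z)[:2] for p in pix]);L=np.array(loc,float)
    a=L-L.mean(0);b=P-P.mean(0); th=np.arctan2((a[:,0]*b[:,1]-a[:,1]*b[:,0]).sum(),(a*b).sum())
    R=np.array([[np.cos(th),-np.sin(th)],[np.sin(th),np.cos(th)]]); t=P.mean(0)-R@L.mean(0)
    return t,th,(P-(L@R.T+t))*1000
E
python3 - <<'E'
from fit import *
W1,c1=load('w1'); W2,c2=load('w2'); W0,c0=load('wrist0'); S0,s0=load('scene0'); S2,s2=load('s2')
A=[((x+.5)/4-.5+85,(y+.5)/4-.5) for x,y in [(145,428),(698,372),(708,498),(175,552),(55,20),(333,2),(387,325),(132,355),(556,144)]]
LA=[(-.0725,-.032),(.0725,-.032),(.0725,-.062),(-.0725,-.062),(-.072,.062),(-.006,.062),(-.006,-.012),(-.072,-.012),(.045,.025)]
B=[((x+.5)/4.8-.5+130,(y+.5)/4.8-.5+165) for x,y in [(93,318),(716,318),(718,424),(112,430),(517,189)]]
LB=[(-.076,-.013),(.076,-.013),(.076,-.039),(-.076,-.039),(.03,.022)]
for nm,c,p,L in [('test',c1,A,LA),('samp',c2,B,LB)]:
    t,th,r=fit(c,L,p,.05); print(nm,t.round(4),np.degrees(th).round(2)); print(r.round(1).tolist())
    R=np.array([[np.cos(th),-np.sin(th)],[np.sin(th),np.cos(th)]])
    for q in ([(.045,.025),(-.039,.025),(0,-.047)] if nm=='test' else [(.03,.022),(0,-.026)]): print('  ',q,(R@q+t).round(4))
print('cap50 tri',two(c2,(432.2,116),s2,(392.4,207.9)))
for p in [(363.5,179.5),(344,232.3)]:
    for q in [(322.5,185.2),(333.9,188.1)]: print('15ml',p,q,two(c0,p,s0,q))
def pca(im,c,box,f,z):
    x0,y0,x1,y1=box; m=np.zeros(im.shape[:2],np.uint8); m[y0:y1,x0:x1]=f(cv2.cvtColor(im,cv2.COLOR_RGB2HSV))[y0:y1,x0:x1]
    cnt=max(cv2.findContours(m,0,1)[0],key=cv2.contourArea)[:,0]
    P=np.array([onz(c,*p,z)[:2] for p in cnt]); r=cv2.minAreaRect((P*1000).astype(np.float32)); return r
pen=lambda h:(((h[...,1]<60)&(h[...,2]>120))|((h[...,0]>110)&(h[...,0]<130)&(h[...,1]>150)&(h[...,2]>50))).astype(np.uint8)*255
br=lambda h:(h[...,2]>80).astype(np.uint8)*255
print('pen',pca(W0,c0,(120,110,245,165),pen,.007)); print('pen w1',pca(W1,c1,(200,230,280,265),pen,.007))
print('tweez w2',pca(W2,c2,(150,5,280,60),br,.006))
E
```

```text
test [0.4135 0.2874] 5.65
[[-1.1, 1.1], [1.0, 1.2], [0.3, -0.5], [-0.4, -0.9], [-0.9, 1.1], [1.3, -1.4], [0.8, 0.1], [-0.4, -0.9], [-0.6, 0.1]]
   (0.045, 0.025) [0.4558 0.3167]
   (-0.039, 0.025) [0.3722 0.3084]
   (0, -0.047) [0.4181 0.2406]
samp [ 0.433  -0.2821] 0.06
[[-1.0, 2.3], [0.7, 1.2], [1.0, -1.1], [0.1, -1.7], [-0.9, -0.6]]
   (0.03, 0.022) [ 0.4629 -0.2601]
   (0, -0.026) [ 0.433  -0.3081]
cap50 tri (array([ 0.64148179, -0.16709218,  0.1153422 ]), np.float64(8.487849503148715e-05))
15ml (363.5, 179.5) (322.5, 185.2) (array([0.62866111, 0.03216227, 0.10154126]), np.float64(0.006294266725241191))
15ml (363.5, 179.5) (333.9, 188.1) (array([0.64240871, 0.02237134, 0.09003674]), np.float64(0.018400379785033935))
15ml (344, 232.3) (322.5, 185.2) (array([ 0.60079464, -0.0068229 ,  0.12572197]), np.float64(0.022637270237831124))
15ml (344, 232.3) (333.9, 188.1) (array([ 0.61286917, -0.01816583,  0.11508692]), np.float64(8.706544881961683e-05))
pen ((430.22344970703125, 65.46732330322266), (135.8655548095703, 10.306575775146484), 12.00653076171875)
pen w1 ((453.4328308105469, 71.75474548339844), (87.70823669433594, 11.627214431762695), 11.892569541931152)
tweez w2 ((437.0291442871094, -72.27909088134766), (126.54572296142578, 17.270736694335938), 12.03831958770752)
```

The sampling and test tray fits close to 1–2 mm. The taller 15 ml tube is the one at wrist0 (344,232): it triangulates to z≈115 mm at (0.612,-0.017), while the shorter one, at (363,179), comes out at z≈101 mm. The spacing is about 53 mm, as given. Going for the 50 ml cap at (0.640,-0.167).

Emit:
move_arm:
  motion: [0,0,0,0.21,0.327,0,1,0,0,0,0.21,0.327,0,1,0,0,0,0.21,0.327,0,1,0,0,0,0.21,0.327,0,1,0,0,0,0,0,0,1,0,0,0,0,0,0.28,1,0,0,0,0,0,0.28,1,0,0,0,0,0,0.28,1,0,0,0,0,0,0.27,1,0,0,0,0,0,0,1,0,0,0,0,0,0,1]

```text
time: 2.72
tool_pos: [0.6393, -0.1646, 0.0929]
ee_rot: [-3.138, -0.001, 1.572]
wrist_force: [0.6, -0.2, 0.2]
width: 0.0937
finger_force: 0.0
```

Emit:
move_arm:
  motion: [0,0,0,0,0,0,0.25,0,0,0,0,0,0,0.2,0,0,0,0,0,0,0.2,0,0,0,0,0,0,0.2,0,0,0,0,0,0,0.2,0,0,0,0,0,0,0.2]

```text
time: 3.22
tool_pos: [0.6411, -0.1662, 0.0953]
ee_rot: [3.14, 0.0, 1.571]
wrist_force: [0.5, 0.1, -0.8]
width: 0.0575
finger_force: 0.0
```

Emit:
move_arm:
  motion: [0,0,0,0,0,0,0,0,0,0,0,0,0,0,0,0,0,0,0,0,0,0,0,0,0,0,0,0,0,0,0,0,0,0,0,0,0,0,0,0,0,0]

```text
time: 3.72
tool_pos: [0.6405, -0.166, 0.0944]
ee_rot: [-3.141, -0.0, 1.571]
wrist_force: [-0.9, 0.3, -0.3]
width: 0.0322
finger_force: 30.0
```

```bash
python3 - <<'E'
from h import *
o=robot.get_obs(); print(o['tool_pos'],o['width'],o['finger_force'],o['wrist_force'])
E
```

```text
[ 0.64054786 -0.16603663  0.09436544] 0.032223318699369584 30.000033429823816 [-0.91522436  0.30483893 -0.33730947]
```

Emit:
move_arm:
  motion: [0,0,0,0,0,-0.2,0,0,0,0,0,0,-0.3,0,0,0,0,0,0,-0.3,0,0,0,0,0,0,-0.3,0,0,0,0,0,0,-0.3,0,0,0,0,0,0,0,0,0,0,0,0,0,0,0,0,0,0,0,0,0,0]

```text
time: 4.38
tool_pos: [0.6406, -0.1659, 0.2334]
ee_rot: [-3.14, -0.0, 1.571]
wrist_force: [-0.6, -0.4, -1.5]
width: 0.0324
finger_force: 30.0
```

```bash
python3 - <<'E'
from h import *
a,ca=snap('scene','s3'); b,cb=snap('side','d3'); 
g=robot.get_obs(); print(g['tool_pos'],g['width'],g['ee_rot'])
t=np.array(g['tool_pos'])
out=[]
for im,c in ((a,ca),(b,cb)):
    u,v=proj(c,t+[0,0,-.03]).round().astype(int); print(u,v, proj(c,t+[0,0,-.085]), proj(c,t+[0,0,.02]))
    out.append(cv2.resize(im[v-60:v+60,u-60:u+60],(398,398),interpolation=cv2.INTER_CUBIC))
cv2.imwrite('pics/c3.png',np.hstack(out)[:,:,::-1])
E
```

```text
[ 0.63997366 -0.16572719  0.23163291] 0.031997707490561696 [-3.13736541e+00 -1.54224329e-03  1.57078181e+00]
397 170 [393.39659642 194.54203128] [400.34381158 146.88639875]
330 187 [329.59654292 209.07648652] [330.05850017 166.33192178]
```

View pics/c3.png

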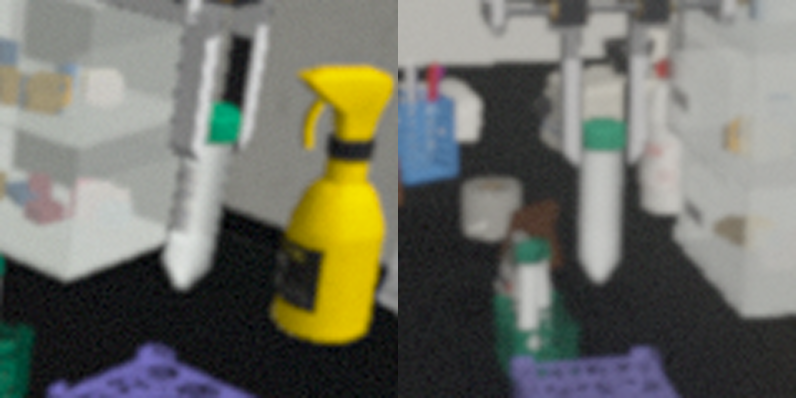

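```bash
python3 - <<'E'
from h import *
_,cs=load('s3');_,cd=load('d3')
print(two(cs,(392.2,196.8),cd,(330.9,211.4)), two(cs,(402.5,147.1),cd,(332.1,167.4)))
E
```

```text
(array([ 0.64420314, -0.16046366,  0.13839517]), np.float64(0.00028740699290275256)) (array([ 0.64451078, -0.16768331,  0.25010233]), np.float64(0.0014277095030031234))
```

The tube is held vertical in x and maybe leans a few mm in y. The wrist view should show the tip against the tool directly.

```bash
python3 - <<'E'
from h import *
im,c=snap('wrist','w4'); o=robot.get_obs(); t=np.array(o['tool_pos'])
print('exp tip',proj(c,t+[0,0,-.0915]),'with +5mm y',proj(c,t+[0,.005,-.0915]),'cap top',proj(c,t+[0,0,.0275]))
cv2.imwrite('pics/c4.png',cv2.resize(im[150:350,180:380],None,fx=3,fy=3,interpolation=cv2.INTER_CUBIC)[:,:,::-1])
E
```

```text
exp tip [277.65483659 213.36373797] with +5mm y [277.65326368 208.25298728] cap top [276.5260214  273.17526583]
```

View pics/c4.png

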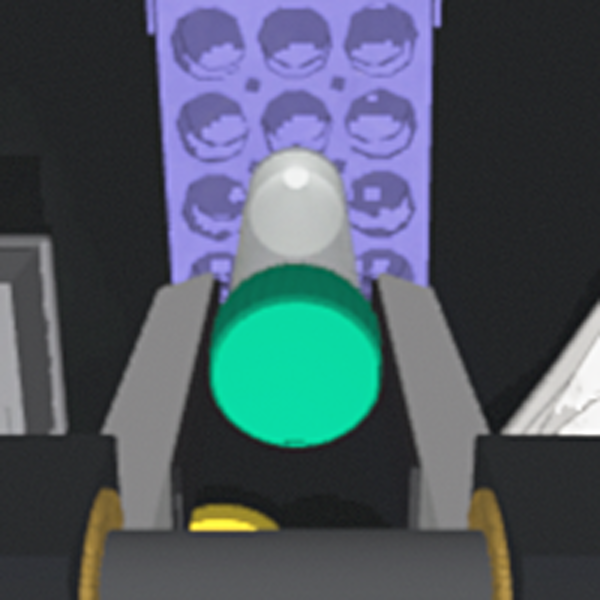

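The tip reads at about (278.6,209.2) against an expected (277.7,213.4), so the tube leans roughly 4–5 mm in +y over its length. I carry it to the well and take the lean out with a -2.3° tilt.

Emit:
move_arm:
  motion: [0,0,0,0.37,-0.145,0,0,0,0,0,0.37,-0.145,0,0,0,0,0,0.37,-0.145,0,0,0,0,0,0.37,-0.145,0,0,0,0,0,0.37,-0.145,0,0,0,0,0,0.37,-0.145,0,0,0,0,0,0.37,-0.145,0,0,0,0,0,0.37,-0.145,0,0,0,0,0,0.37,-0.145,0,0,0,0,0,0.37,-0.145,0,0,0,0,0,0.37,-0.145,0,0,0,0,0,0.37,-0.145,0,0]

```text
time: 5.53
tool_pos: [0.4652, 0.2793, 0.2329]
ee_rot: [-3.139, 0.001, 1.571]
wrist_force: [0.8, 0.6, -0.6]
width: 0.0322
finger_force: 30.0
```

Emit:
move_arm:
  motion: [0,0,0,0.195,-0.06,0,0,0,0,0,0.195,-0.06,0,0,0,-0.05,0,0,0,0,0,0,0,0,0,0,0.2,0,0,0,0,0,0,0.15,0,0,0,0,0,0,0,0,0,0,0,0,0,0,0,0,0,0,0,0,0,0]

```text
time: 6.2
tool_pos: [0.4548, 0.3155, 0.1995]
ee_rot: [-3.141, 0.039, 1.571]
wrist_force: [-1.1, -0.1, 0.3]
width: 0.0322
finger_force: 30.0
```

```bash
python3 - <<'E'
from h import *
im,c=snap('wrist','w5'); o=robot.get_obs(); t=np.array(o['tool_pos']); print(t,o['ee_rot'],o['width'])
print('vertical tip',proj(c,t+[0,0,-.0915]),'well',proj(c,(.4558,.3167,.05)),proj(c,(.4558,.3167,.004)))
cv2.imwrite('pics/c5.png',cv2.resize(im[100:300,180:380],None,fx=3,fy=3,interpolation=cv2.INTER_CUBIC)[:,:,::-1])
E
```

```text
[0.45520328 0.31563657 0.20028197] [3.14054336 0.03867936 1.57036869] 0.03225954241527118
vertical tip [277.66906291 209.71369656] well [278.26599466 192.64564346] [278.24296291 183.42101414]
```

View pics/c5.png

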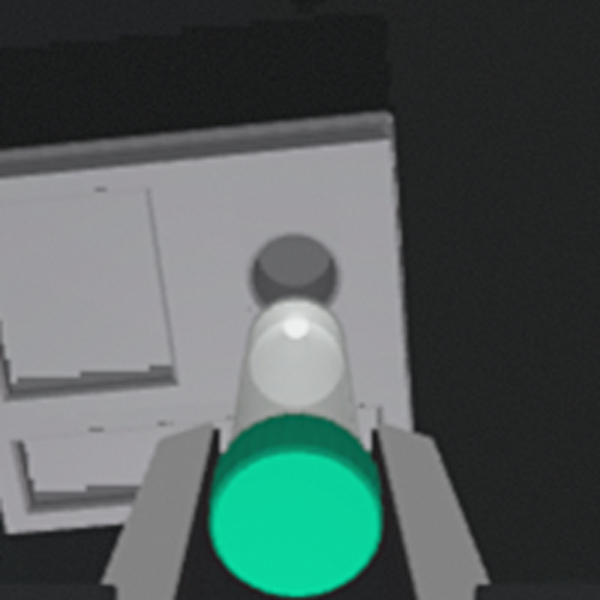

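The tube tip and the well line up within about 1 mm (tip column 278.7, well column 278.3). Lowering.

Emit:
move_arm:
  motion: [0,0,0,0.009,0,0.206,0,0,0,0,0.009,0,0.206,0,0,0,0,0.009,0,0.206,0,0,0,0,0.009,0,0.206,0,0,0,0,0.009,0,0.206,0,0,0,0,0,0,0,0,0,0,0,0,0,0,0]

```text
time: 6.83
tool_pos: [0.4547, 0.3159, 0.0967]
ee_rot: [-3.141, 0.039, 1.57]
wrist_force: [-1.6, -0.7, -1.0]
width: 0.0324
finger_force: 30.0
```

Emit:
move_arm:
  motion: [0,0,0,0,0,0,0.6,0,0,0,0,0,0,1,0,0,0,0,0,0,1,0,0,0,0,0,0,1,0,0,0,0,0,0,1,0,0,0,0,0,0,1,0,0,0,0.012,0,-0.3,1,0,0,0,0.012,0,-0.3,1,0,0,0,0.012,0,-0.3,1,0,0.05,0,0,0,-0.3,1,0,0,0,0,0,0,1]

```text
time: 7.75
tool_pos: [0.4576, 0.3256, 0.2243]
ee_rot: [3.129, -0.007, 1.57]
wrist_force: [-0.1, -0.2, 1.1]
width: 0.0936
finger_force: 0.0
```

```bash
python3 - <<'E'
from h import *
g=robot.get_obs(); print(g['tool_pos'],g['ee_rot'],g['width'])
im,c=snap('wrist','w6'); h=cv2.cvtColor(im,cv2.COLOR_RGB2HSV)
m=cv2.inRange(h,(75,200,100),(88,255,255)); cnt=max(cv2.findContours(m,0,1)[0],key=cv2.contourArea); e=cv2.fitEllipse(cnt); print('cap',e,onz(c,*e[0],.123))
S,cs=snap('scene','s6');D,cd=snap('side','d6')
W,c1=load('w1')
def timer(im,box):
    x0,y0,x1,y1=box; hh=cv2.cvtColor(im,cv2.COLOR_RGB2HSV)[y0:y1,x0:x1]; m=((hh[...,1]<60)&(hh[...,2]>110)).astype(np.uint8)*255
    cnt=max(cv2.findContours(m,0,1)[0],key=cv2.contourArea)+[x0,y0]; h=cv2.convexHull(cnt); return cv2.approxPolyDP(h,2,True)[:,0], cv2.minAreaRect(cnt), cv2.contourArea(h)
print('w1',timer(W,(345,140,415,220)))
print('s6',timer(S,(265,170,305,215)))
W0,c0=load('wrist0'); print('w0',timer(W0,(320,0,390,80)))
hb=cv2.cvtColor(W,cv2.COLOR_RGB2HSV); m=cv2.inRange(hb,(3,130,60),(18,255,255)); m[:40]=0;m[130:]=0;m[:,:350]=0; cnt=max(cv2.findContours(m,0,1)[0],key=cv2.contourArea); print('brown',cv2.boundingRect(cnt),onz(c1,405,114,0),onz(c1,380,95,.03),onz(c1,378,95,.06))
E
```

```text
[0.4576348  0.32564466 0.22433341] [ 3.12945258 -0.00746418  1.57046877] 0.09358251120228218
cap ((274.3145446777344, 215.38548278808594), (31.301189422607422, 31.404621124267578), 142.89004516601562) [0.45591065 0.32134151 0.123     ]
w1 (array([[360, 155],
       [391, 156],
       [398, 159],
       [396, 207],
       [385, 208],
       [359, 198]], dtype=int32), ((378.0, 181.0), (54.0, 40.0), 90.0), 1973.0)
s6 (array([[281, 179],
       [299, 186],
       [299, 200],
       [293, 206],
       [277, 199]], dtype=int32), ((289.1764831542969, 192.79412841796875), (22.55581283569336, 25.223705291748047), 14.03624439239502), 471.5)
w0 (array([[374,   0],
       [374,  59],
       [346,  71],
       [336,  72],
       [332,  18],
       [354,   0]], dtype=int32), ((354.1247253417969, 35.74433135986328), (71.42626190185547, 43.772987365722656), 87.39744567871094), 2685.5)
brown (377, 57, 77, 60) [0.66490764 0.24509935 0.        ] [0.62261306 0.26393873 0.03      ] [0.61100744 0.26114653 0.06      ]
```

```bash
python3 - <<'E'
from h import *
W,c1=load('w1');W0,c0=load('wrist0'); _,cs=load('s6')
for c,a,b,n in [(c1,(359,198),(360,155),'w1 bottom'),(c0,(336,72),(332,18),'w0 bottom'),(cs,(293,206),(277,199),'scene bottom')]:
    A=onz(c,*a,.002);B=onz(c,*b,.002);d=B-A;print(n,A.round(4),B.round(4),np.linalg.norm(d).round(4),'yaw',np.degrees(np.arctan2(-d[0],d[1])).round(1))
for c,a,b,n in [(c1,(396.5,207),(398,158),'w1 top'),(c0,(374,59),(374,2),'w0 top'),(cs,(299,186),(281,179),'scene top')]:
    A=onz(c,*a,.06);B=onz(c,*b,.06);d=B-A;print(n,A.round(4),B.round(4),np.linalg.norm(d).round(4),'yaw',np.degrees(np.arctan2(-d[0],d[1])).round(1))
E
```

```text
w1 bottom [0.6164 0.1398 0.002 ] [0.6133 0.1956 0.002 ] 0.0559 yaw 3.2
w0 bottom [0.6177 0.1399 0.002 ] [0.6103 0.1954 0.002 ] 0.056 yaw 7.6
scene bottom [0.6244 0.1399 0.002 ] [0.6163 0.2001 0.002 ] 0.0608 yaw 7.7
w1 top [0.6432 0.1435 0.06  ] [0.6386 0.198  0.06  ] 0.0547 yaw 4.8
w0 top [0.6442 0.1424 0.06  ] [0.6399 0.1909 0.06  ] 0.0487 yaw 5.1
scene top [0.6373 0.1335 0.06  ] [0.6279 0.1989 0.06  ] 0.066 yaw 8.2
```

Timer: yaw ≈ 6.5°, grip point ≈ (0.6315,0.170), and both views agree on its 56–58 mm width. Turning and moving above it.

Emit:
move_arm:
  motion: [0,0,-0.155,0,0,0,1,0,0,-0.155,0,0,0,1,0,0,-0.155,0,0,0,1,0,0,-0.155,0,0,0,1,0,0,-0.155,0,0,0,1,0,0,-0.155,0,0,0,1,0,0,-0.155,0,0,0,1,0,0,-0.155,0,0,0,1,0,0,-0.155,0,0,0,1,0,0,-0.155,0,0,0,1,0,0,-0.155,0,0,0,1,0,0,-0.155,0,0,0,1]

```text
time: 8.9
tool_pos: [0.4537, 0.3239, 0.213]
ee_rot: [-3.138, -0.004, 3.038]
wrist_force: [0.2, -0.1, -0.1]
width: 0.0942
finger_force: 0.0
```

Emit:
move_arm:
  motion: [0,0,-0.142,0,0,0,1,0,0,-0.142,0,0,0,1,0,0,0,-0.25,-0.29,0,1,0,0,0,-0.25,-0.29,0,1,0,0,0,-0.25,-0.29,0,1,0,0,0,-0.25,-0.29,0,1,0,0,0,-0.25,-0.29,0,1,0,0,0,-0.25,-0.29,0,1,0,0,0,0,0,0,1,0,0,0,0,0,0,1]

```text
time: 9.73
tool_pos: [0.6235, 0.1666, 0.2121]
ee_rot: [-3.141, -0.007, -3.032]
wrist_force: [0.2, 0.9, -0.1]
width: 0.0942
finger_force: 0.0
```

```bash
cat > pose.py <<'E'
from h import *
from scipy.spatial.transform import Rotation as Ro
import sys
def pose():
    o=[robot.get_obs()]; o=o[0]; return np.array(o['tool_pos']),Ro.from_euler('xyz',o['ee_rot']),o
def delta(target):
    t,R,o=pose(); d=R.inv().apply(np.array(target)-t); print('pos',t.round(4),'rpy deg',np.degrees(o['ee_rot']).round(2),'tool shift units',(d*10).round(3)); return d
E
python3 - <<'E'
from pose import *
im,c=snap('wrist','w7')
delta((.6315,.1697,.10))
h=cv2.cvtColor(im,cv2.COLOR_RGB2HSV); m=((h[...,1]<60)&(h[...,2]>110)).astype(np.uint8)*255
for z in (0,.06): print(proj(c,(.6315,.1697,z)))
n,l,st,ce=cv2.connectedComponentsWithStats(m)
for i in range(1,n):
    if st[i,4]>300: 
        print(st[i],ce[i].round()); cn=max(cv2.findContours((l==i).astype(np.uint8),0,1)[0],key=cv2.contourArea); print(cv2.approxPolyDP(cv2.convexHull(cn),2.5,True)[:,0].tolist())
E
```

```text
pos [0.6228 0.1679 0.213 ] rpy deg [ 180.     -0.31 -173.59] tool shift units [-0.095  0.008  1.13 ]
[280.48172924 194.92276167]
[280.91093818 206.33359014]
[ 78   0  27  67 581] [92. 27.]
[[78, 0], [94, 1], [104, 65], [99, 65]]
[  332     0   166   105 14266] [405.  50.]
[[497, 0], [479, 96], [459, 104], [333, 103], [338, 0]]
[551   0   9  58 354] [556.  32.]
[[559, 0], [559, 57], [552, 57], [556, 1]]
[ 96 161  32  23 454] [112. 171.]
[[126, 165], [125, 175], [104, 183], [96, 169], [117, 161]]
[ 255  181   52   37 1660] [281. 199.]
[[302, 183], [306, 206], [303, 215], [271, 217], [256, 213], [260, 181]]
[ 416  189   71   58 2649] [450. 216.]
[[425, 195], [444, 189], [478, 201], [486, 215], [483, 230], [465, 245], [450, 246], [441, 242], [417, 221], [417, 206]]
[ 120  241   83   86 2300] [161. 290.]
[[202, 241], [164, 326], [120, 326], [182, 246]]
[ 354  241   83   86 2277] [396. 291.]
[[354, 241], [375, 247], [436, 326], [392, 325]]
[514 287  46  37 820] [542. 301.]
[[515, 291], [520, 287], [544, 288], [558, 296], [559, 323]]
[  0 288  43  34 741] [ 16. 300.]
[[42, 294], [0, 321], [1, 294], [11, 288], [38, 288]]
[ 212  314  154   13 1162] [273. 322.]
[[365, 326], [212, 326], [217, 314]]
[   93   330   371    80 17979] [275. 362.]
[[463, 354], [404, 396], [251, 409], [134, 407], [94, 356], [93, 345], [94, 339], [141, 331], [457, 330], [463, 343]]
[399 358  33  39 798] [417. 373.]
[[399, 358], [431, 359], [424, 396], [416, 396]]
```

Emit:
move_arm:
  motion: [0,0,0.045,-0.095,0.008,0,1,0,0,0,0,0,0.32,1,0,0,0,0,0,0.32,1,0,0,0,0,0,0.32,1,0,0,0,0,0,0.32,1,0,0,0,0,0,0.32,1,0,0,0,0,0,0.32,1,0,0,0,0,0,0,0.6,0,0,0,0,0,0,0.4,0,0,0,0,0,0,0.2,0,0,0,0,0,0,0,0,0,0,0,0,0,0]

```text
time: 10.78
tool_pos: [0.6347, 0.1709, 0.0276]
ee_rot: [3.141, 0.006, -3.063]
wrist_force: [0.2, -0.2, -0.3]
width: 0.0642
finger_force: 0.0
```

Emit:
move_arm:
  motion: [0,0,0,0,0,0,0,0,0,0,0,0,0,0,0,0,0,0,0,0,0,0,0,0,0,0,0,0]

```text
time: 11.12
tool_pos: [0.6344, 0.1706, 0.0268]
ee_rot: [3.141, 0.004, -3.064]
wrist_force: [-0.2, -0.7, 6.2]
width: 0.0574
finger_force: 30.0
```

Emit:
move_arm:
  motion: [0,0,0,0,0,-0.2,0,0,0,0,0,0,-0.35,0,0,0,0,0,0,-0.35,0,0,0,0,0,0,-0.35,0,0,0,0,0,0,-0.35,0,0,0,0,0,0,0,0,0,0,0,0,0,0,0]

```text
time: 11.7
tool_pos: [0.6343, 0.1705, 0.1877]
ee_rot: [3.141, 0.007, -3.064]
wrist_force: [-0.3, 0.4, -2.1]
width: 0.0574
finger_force: 30.0
```

Emit:
move_arm:
  motion: [0,0,0,0.319,0.198,0,0,0,0,0,0.319,0.198,0,0,0,0,0,0.319,0.198,0,0,0,0,0,0.319,0.198,0,0,0,0,0,0.319,0.198,0,0,0,0,0,0.319,0.198,0,0,0,0,0,0.319,0.198,0,0,0,0,0,0.319,0.198,0,0,0,0,-0.027,0,0,0,0,0,0,0,0,0,0,0,0,0,0,0,0,0,0]

```text
time: 12.62
tool_pos: [0.3658, 0.3077, 0.1824]
ee_rot: [-3.14, -0.002, -3.043]
wrist_force: [0.7, 0.5, -1.4]
width: 0.0572
finger_force: 30.0
```

```bash
python3 - <<'E'
from pose import *
d=delta((.3672,.308,.0715)); _,_,o=pose(); print(o['width'],o['finger_force'],o['wrist_force'],o['joint_positions'])
im,c=snap('wrist','w8'); S,_=snap('scene','s8'); D,_=snap('side','d8')
h=cv2.cvtColor(im,cv2.COLOR_RGB2HSV); m=((h[...,1]<40)&(h[...,2]>175)).astype(np.uint8)*255; m[300:]=0
n,l,st,ce=cv2.connectedComponentsWithStats(m)
for i in range(1,n):
    if st[i,4]>200 and 150<ce[i][0]<400: 
        cn=max(cv2.findContours((l==i).astype(np.uint8),0,1)[0],key=cv2.contourArea); print(st[i],cv2.approxPolyDP(cv2.convexHull(cn),2.5,True)[:,0].tolist())
for q in [(-.0715,.0615),(-.0055,.0615),(-.0055,-.0125),(-.0715,-.0125)]:
    a=np.radians(5.65); X=np.array([.4135+np.cos(a)*q[0]-np.sin(a)*q[1],.2874+np.sin(a)*q[0]+np.cos(a)*q[1],.05]); print('pocket',proj(c,X).round(1))
cv2.imwrite('pics/c8.png',np.hstack([cv2.resize(im[100:350,150:400],(398,398)),cv2.resize(S[110:230,110:230],(398,398),interpolation=cv2.INTER_CUBIC)])[:,:,::-1])
E
```

```text
pos [0.3658 0.3077 0.1824] rpy deg [-1.7989e+02 -1.1000e-01 -1.7433e+02] tool shift units [-0.016  0.003  1.109]
0.057217831266770505 29.984778311045375 [ 0.66298327  0.48038757 -1.39349028] [ 5.81341916e-01 -6.62110228e-02  1.57107919e+00 -8.49359196e-04
  1.63937911e+00 -1.08853414e+00]
[    0     0   560   257 70809] [[559, 0], [559, 47], [520, 239], [400, 256], [0, 101], [0, 0]]
[ 227  210  103   89 4759] [[316, 213], [329, 269], [326, 286], [294, 296], [268, 298], [230, 287], [227, 274], [239, 213], [308, 210]]
pocket [314.  178.9]
pocket [312.  237.7]
pocket [245.5 237.7]
pocket [243.6 178.9]
```

```bash
python3 - <<'E'
from pose import *
_,c=load('w8')
for p in [(239,213),(316,213)]: print(onz(c,*p,.1556).round(4))
E
```

```text
[0.3492 0.2768 0.1556]
[0.3437 0.3318 0.1556]
```

The held timer's outline centre is at (0.371,0.307) and the pocket centre at (0.372,0.308), so it is aligned. Lowering.

Emit:
move_arm:
  motion: [0,0,0,-0.01,0.015,0.25,0,0,0,0,0,0,0.25,0,0,0,0,0,0,0.25,0,0,0,0,0,0,0.2,0,0,0,0,0,0,0.15,0,0,0,0,0,0,0,0,0,0,0,0,0,0,0]

```text
time: 13.35
tool_pos: [0.3674, 0.3091, 0.0735]
ee_rot: [-3.14, -0.002, -3.044]
wrist_force: [0.7, -1.0, -1.1]
width: 0.0575
finger_force: 30.0
```

Emit:
move_arm:
  motion: [0,0,0,0,0,0.03,0,0,0,0,0,0,0,0,0,0,0,0,0,0,0.65,0,0,0,0,0,0,0.75,0,0,0,0,0,0,0.85,0,0,0,0,0,0,0.9,0,0,0,0,0,0,0.9,0,0,0,0,0,-0.2,0.9,0,0,0,0,0,-0.35,0.9,0,0,0,0,0,-0.35,0.9,0,0,0,0,0,-0.35,1,0,0,0,0,0,0,1]

```text
time: 14.35
tool_pos: [0.3701, 0.3122, 0.2048]
ee_rot: [3.135, 0.013, -3.043]
wrist_force: [1.6, 0.9, 1.1]
width: 0.0928
finger_force: 0.0
```

```bash
python3 - <<'E'
from pose import *
im,c=snap('wrist','w9'); S,_=snap('scene','s9'); D,_=snap('side','d9')
t,R,o=pose(); print(t,o['ee_rot'],o['width'])
h=cv2.cvtColor(im,cv2.COLOR_RGB2HSV); m=((h[...,1]<40)&(h[...,2]>175)).astype(np.uint8)*255; m[300:]=0
n,l,st,ce=cv2.connectedComponentsWithStats(m)
for i in range(1,n):
    if st[i,4]>200 and 150<ce[i][0]<400: 
        cn=max(cv2.findContours((l==i).astype(np.uint8),0,1)[0],key=cv2.contourArea); print(st[i],cv2.approxPolyDP(cv2.convexHull(cn),2.5,True)[:,0].tolist())
for x,y,z in [(.3464,.306,.043),(.372,.3084,.105)]: print(proj(c,(x,y,z)).round(1))
cv2.imwrite('pics/c9.png',np.hstack([cv2.resize(im[80:330,150:400],(398,398)),cv2.resize(S[110:230,130:250],(398,398),interpolation=cv2.INTER_CUBIC)])[:,:,::-1])
E
```

```text
[0.36689331 0.30997623 0.19612131] [ 3.14147243e+00  4.00336356e-04 -3.04253936e+00] 0.09417671836468834
[    0     0   560   244 66269] [[559, 0], [559, 16], [501, 227], [389, 243], [0, 95], [0, 0]]
[ 247  174   58   42 1598] [[298, 174], [304, 201], [302, 213], [248, 213], [248, 188], [252, 175]]
[266 251  23  28 286] [[268, 254], [280, 251], [285, 255], [288, 278], [273, 274], [266, 263]]
[274.6 174.1]
[274.3 211.3]
```

View pics/c9.png

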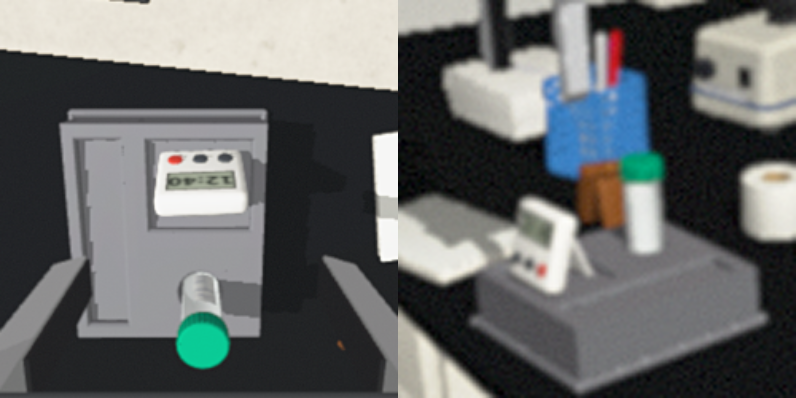

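The left crop shows the timer standing inside its pocket with clear margins and the 50 ml tube standing in its well; the right crop (scene) agrees. Next the tweezers at (0.437,-0.072), long axis 12° from world x.

Emit:
move_arm:
  motion: [0,0,0,-0.032,-0.387,0,1,0,0,0,-0.032,-0.387,0,0.8,0,0,0,-0.032,-0.387,0,0.6,0,0,0,-0.032,-0.387,0,0.5,0,0,0,-0.032,-0.387,0,0.5,0,0,0,-0.032,-0.387,0,0.5,0,0,0,-0.032,-0.387,0,0.5,0,0,0,-0.032,-0.387,0,0.5,0,0,0,-0.032,-0.387,0,0.5,0,0,0,-0.032,-0.387,0,0.5,0,0,-0.14,0,0,0,0.5,0,0,0,0,0,0,0.5]

```text
time: 15.5
tool_pos: [0.4358, -0.0736, 0.1934]
ee_rot: [3.139, -0.005, -2.935]
wrist_force: [0.0, -0.3, -1.2]
width: 0.0469
finger_force: 0.0
```

```bash
cat > long.py <<'E'
from pose import *
def rect(name,f,center,z,box=70):
    im,c=snap('wrist',name); h=cv2.cvtColor(im,cv2.COLOR_RGB2HSV); m=f(h).astype(np.uint8)*255
    u,v=proj(c,center).astype(int); print('expect',u,v)
    k=np.zeros_like(m); k[max(0,v-box):v+box,max(0,u-box*2):u+box*2]=255; m&=k; m=cv2.morphologyEx(m,cv2.MORPH_CLOSE,np.ones((7,7),np.uint8))
    for cn in sorted(cv2.findContours(m,0,1)[0],key=cv2.contourArea)[-4:]:
        P=np.array([onz(c,*p,z)[:2] for p in cn[:,0]])*1000; print(cv2.boundingRect(cn),cv2.contourArea(cn),[np.round(q,1).tolist() for q in cv2.minAreaRect(P.astype(np.float32))])
E
python3 - <<'E'
from long import *
delta((.437,-.0723,.06))
rect('w10',lambda h:(h[...,2]>75)&(h[...,1]<70),(.437,-.0723,.006),.006,45)
delta((.437,-.0723,.06))
E
```

```text
pos [ 0.4358 -0.0736  0.1934] rpy deg [ 179.85   -0.27 -168.18] tool shift units [-0.021  0.007  1.334]
expect 279 193
(273, 148, 14, 90) 823.5 [[437.9, -71.8], [114.2, 16.3], 12.2]
pos [ 0.4359 -0.0724  0.1938] rpy deg [ 179.84   -0.23 -168.27] tool shift units [-0.017 -0.005  1.338]
```

Emit:
move_arm:
  motion: [0,0,0,-0.015,0,0.34,0.5,0,0,0,0,0,0.34,0.5,0,0,0,0,0,0.34,0.5,0,0,0,0,0,0.34,0.5,0,0,0,0,0,0.34,0.5,0,0,0,0,0,0,0.5,0,0,0,0,0,0,0.5]

```text
time: 16.13
tool_pos: [0.4361, -0.0698, 0.0241]
ee_rot: [3.138, -0.005, -2.932]
wrist_force: [1.0, 0.1, 0.1]
width: 0.047
finger_force: 0.0
```

```bash
python3 - <<'E'
from pose import *
delta((.4375,-.072,.003)); print(pose()[2]['wrist_force'],pose()[2]['width'])
E
```

```text
pos [ 0.4361 -0.0698  0.0241] rpy deg [ 179.82   -0.31 -168.  ] tool shift units [-0.01  -0.025  0.211]
[1.04956384 0.09020628 0.12231326] 0.046974373580899016
```

Emit:
move_arm:
  motion: [0,0,0,-0.01,-0.02,0.1,0.5,0,0,0,0,0,0.1,0.5,0,0,0,0,0,0,0.3,0,0,0,0,0,0,0.15,0,0,0,0,0,0,0,0,0,0,0,0,0,0,0,0,0,0,0,0,0,0,0,0,0,0,0,0,0,0,0,0,0,0,0]

```text
time: 16.88
tool_pos: [0.4404, -0.0735, 0.0067]
ee_rot: [-3.141, 0.001, -2.933]
wrist_force: [0.0, -0.1, 1.4]
width: 0.0123
finger_force: 29.9
```

Gripped, but the tips sit a little high; regripping 4 mm lower.

Emit:
move_arm:
  motion: [0,0,0,0,0,0,0.3,0,0,0,0,0,0,0.3,0,0,0,0,0,0.02,0.3,0,0,0,0,0,0.02,0.3,0,0,0,0,0,0,0.15,0,0,0,0,0,0,0,0,0,0,0,0,0,0,0,0,0,0,0,0,0,0,0,0,0,0,0,0]

```text
time: 17.63
tool_pos: [0.4399, -0.0734, 0.0022]
ee_rot: [3.142, -0.0, -2.933]
wrist_force: [0.7, 0.0, -1.0]
width: 0.013
finger_force: 30.0
```

Emit:
move_arm:
  motion: [0,0,0,0,0,-0.1,0,0,0,0,0,0,-0.25,0,0,0,0,0,0,-0.35,0,0,0,0,0,0,-0.35,0,0,0,0,0,0,-0.35,0,0,0,0,0,0,-0.35,0,0,0,0,0,0,0,0]

```text
time: 18.22
tool_pos: [0.4439, -0.0746, 0.1866]
ee_rot: [-3.134, 0.014, -2.933]
wrist_force: [1.0, -0.6, -0.6]
width: 0.0132
finger_force: 30.0
```

Emit:
move_arm:
  motion: [0,0,0,-0.057,0.389,0,0,0,0,0,-0.057,0.389,0,0,0,0,0,-0.057,0.389,0,0,0,0,0,-0.057,0.389,0,0,0,0,0,-0.057,0.389,0,0,0,0,0,-0.057,0.389,0,0,0,0,0,-0.057,0.389,0,0,0,0,0,-0.057,0.389,0,0,0,0,0.14,0,0,0,0,0,0,0,0,0,0,0,0,0,0,0,0,0,0,0]

```text
invalid input
```

```bash
python3 - <<'E'
from long import *
d=delta((.420,.2406,.056)); t,R,o=pose(); print(o['width'],o['finger_force'])
im,c=snap('wrist','w11'); h=cv2.cvtColor(im,cv2.COLOR_RGB2HSV)
# tweezers ends: project expected ends
a=np.radians(5.65)
for s in (-.0625,.0625): print('end',proj(c,(t[0]-.002+s*np.cos(a),t[1]+s*np.sin(a),t[2]+.003)))
for q in [(-.0725,-.032),(.0725,-.032),(.0725,-.062),(-.0725,-.062)]: print('slot',proj(c,(.4135+np.cos(a)*q[0]-np.sin(a)*q[1],.2874+np.sin(a)*q[0]+np.cos(a)*q[1],.05)).round(1))
S,_=snap('scene','s11')
cv2.imwrite('pics/c11.png',np.hstack([cv2.resize(im[60:340,140:420],(398,398)),cv2.resize(S[100:240,120:260],(398,398),interpolation=cv2.INTER_CUBIC)])[:,:,::-1])
E
```

```text
pos [ 0.4439 -0.0746  0.1866] rpy deg [-179.55    0.81 -168.02] tool shift units [-0.402  3.143  1.287]
0.013212256705425578 29.999780324287713
end [292.65992935 154.44744896]
end [270.40256616 334.47747052]
slot [600.5 172.9]
slot [549.  293.2]
slot [524.5 290.6]
slot [572.9 169.7]
```

View pics/c11.png

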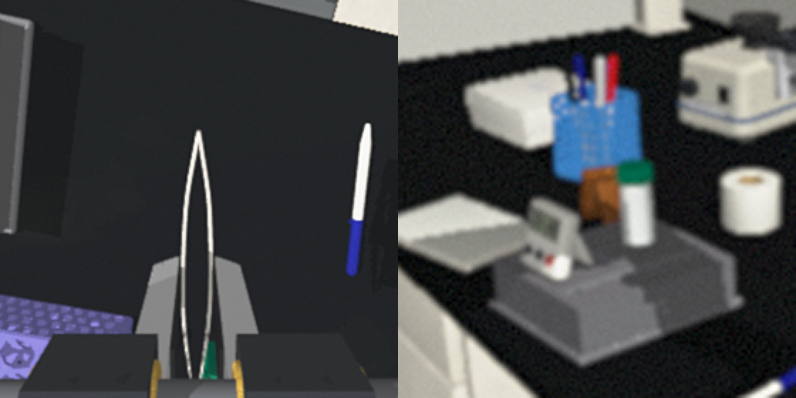

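The move was refused because one row had a number too many. The picture shows the tweezers held straight along the tool with their tip at wrist (279,151). Retrying the transfer.

Emit:
move_arm:
  motion: [0,0,0,-0.05,0.393,0,0,0,0,0,-0.05,0.393,0,0,0,0,0,-0.05,0.393,0,0,0,0,0,-0.05,0.393,0,0,0,0,0,-0.05,0.393,0,0,0,0,0,-0.05,0.393,0,0,0,0,0,-0.05,0.393,0,0,0,0,0,-0.05,0.393,0,0,0,0,0.14,0,0,0,0,0,0,0,0,0,0,0,0,0,0,0,0,0,0]

```text
time: 19.23
tool_pos: [0.4128, 0.2421, 0.1754]
ee_rot: [-3.14, -0.003, -3.039]
wrist_force: [-0.7, -0.4, -0.8]
width: 0.0136
finger_force: 30.0
```

```bash
python3 - <<'E'
from long import *
_,c=load('w11'); print('tip then',onz(c,279.3,151.5,.1866+.003), 'TCP then .4439 -.0746')
d=delta((.420,.2406,.056)); t,R,o=pose(); print(o['width'],o['finger_force'])
im,c=snap('wrist','w12')
a=np.radians(5.65)
for s in (-.0625,.0625): print('end',proj(c,(t[0]-.002+s*np.cos(a),t[1]+s*np.sin(a),t[2]+.003)))
for q in [(-.0725,-.032),(.0725,-.032),(.0725,-.062),(-.0725,-.062)]: print('slot',proj(c,(.4135+np.cos(a)*q[0]-np.sin(a)*q[1],.2874+np.sin(a)*q[0]+np.cos(a)*q[1],.05)).round(1))
E
```

```text
tip then [ 0.37965718 -0.08861124  0.1896    ] TCP then .4439 -.0746
pos [0.4128 0.2421 0.1754] rpy deg [-179.9    -0.19 -174.14] tool shift units [-0.074 -0.021  1.194]
0.013620620087595911 29.999902005074546
end [280.65075744 153.20149376]
end [279.53761063 335.72089708]
slot [292.6 139.1]
slot [290.4 271.6]
slot [263.7 271.5]
slot [262.3 139. ]
```

Emit:
move_arm:
  motion: [0,0,0,-0.08,-0.02,0.22,0,0,0,0,0,0,0.22,0,0,0,0,0,0,0.22,0,0,0,0,0,0,0.22,0,0,0,0,0,0,0.22,0,0,0,0,0,0,0,0,0,0,0,0,0,0,0]

```text
time: 19.87
tool_pos: [0.4212, 0.2395, 0.066]
ee_rot: [-3.14, -0.003, -3.044]
wrist_force: [0.0, 0.4, -0.5]
width: 0.0132
finger_force: 30.0
```

```bash
python3 - <<'E'
from long import *
delta((.421,.2406,.0545)); print(pose()[2]['wrist_force'])
E
```

```text
pos [0.4212 0.2395 0.066 ] rpy deg [-179.93   -0.19 -174.4 ] tool shift units [0.    0.011 0.115]
[ 0.0053549   0.43700682 -0.47988426]
```

Emit:
move_arm:
  motion: [0,0,0,0,0.01,0.06,0,0,0,0,0,0,0.05,0,0,0,0,0,0,0,0,0,0,0,0,0,0,0.2,0,0,0,0,0,0,0.25,0,0,0,0,0,0,0.3,0,0,0,0,0,0,0.3,0,0,0,0,0,0,0.3,0,0,0,0,0,-0.2,0.3,0,0,0,0,0,-0.4,0.3,0,0,0,0,0,-0.4,0.4,0,0,0,0,0,-0.4,0.5]

```text
time: 20.87
tool_pos: [0.4213, 0.2421, 0.1974]
ee_rot: [-3.141, -0.001, -3.042]
wrist_force: [0.7, 0.2, 0.1]
width: 0.0383
finger_force: 0.0
```

Emit:
move_arm:
  motion: [0,0,0.155,0,0,0,0.5,0,0,0.155,0,0,0,0.5,0,0,0.155,0,0,0,0.5,0,0,0.155,0,0,0,0.5,0,0,0.155,0,0,0,0.5,0,0,0.155,0,0,0,0.5,0,0,0.155,0,0,0,0.5,0,0,0.155,0,0,0,0.5,0,0,0.155,0,0,0,0.5,0,0,0.155,0,0,0,0.5,0,0,0.155,0,0,0,0.5,0,0,0.155,0,0,0,0.5]

```text
time: 21.87
tool_pos: [0.4218, 0.2423, 0.1962]
ee_rot: [3.141, 0.0, 1.774]
wrist_force: [-0.5, 0.2, -0.4]
width: 0.0468
finger_force: 0.0
```

Emit:
move_arm:
  motion: [0,0,0.13,0,0,0,0.6,0,0,0.135,0,0,0,0.6,0,0,0,-0.36,0.27,0,0.6,0,0,0,-0.36,0.27,0,0.6,0,0,0,-0.36,0.27,0,0.6,0,0,0,-0.36,0.27,0,0.6,0,0,0,0,0,0,0.6,0,0,0,0,0,0,0.6]

```text
time: 22.53
tool_pos: [0.5227, 0.1073, 0.1956]
ee_rot: [-3.14, -0.0, 1.568]
wrist_force: [-1.0, -0.1, 0.3]
width: 0.0565
finger_force: 0.0
```

```bash
python3 - <<'E'
from long import *
delta((.612,-.017,.2))
im,c=snap('wrist','w13')
a=np.radians(5.65)
h=cv2.cvtColor(im,cv2.COLOR_RGB2HSV)
for q in [(-.0725,-.032),(.0725,-.032),(.0725,-.062),(-.0725,-.062)]: print('slot',proj(c,(.4135+np.cos(a)*q[0]-np.sin(a)*q[1],.2874+np.sin(a)*q[0]+np.cos(a)*q[1],.05)).round(1))
m=cv2.inRange(h,(76,215,120),(88,255,255))
for cn in cv2.findContours(m,0,1)[0]:
    if cv2.contourArea(cn)>60: e=cv2.fitEllipse(cn); print('cap',[np.round(x,1) for x in e],onz(c,*e[0],.122).round(4))
E
```

```text
pos [0.5227 0.1073 0.1956] rpy deg [-1.7994e+02 -1.0000e-02  8.9820e+01] tool shift units [-1.24   0.897 -0.045]
slot [96.7 61.3]
slot [242.2  44.6]
slot [246.2  77.9]
slot [104.7  93.6]
cap [array([380., 283.]), array([16.1, 18.8]), np.float64(73.5)] [0.6194 0.0436 0.122 ]
```

Emit:
move_arm:
  motion: [0,0,0,-0.31,0.224,0,0.6,0,0,0,-0.31,0.224,0,0.6,0,0,0,-0.31,0.224,0,0.6,0,0,0,-0.31,0.224,0,0.6,0,0,0,0,0,0,0.6,0,0,0,0,0,0,0.6]

```text
time: 23.08
tool_pos: [0.6117, -0.0146, 0.1955]
ee_rot: [-3.14, -0.001, 1.571]
wrist_force: [-0.3, 1.1, 0.5]
width: 0.0565
finger_force: 0.0
```

```bash
python3 - <<'E'
from long import *
delta((.612,-.017,.1))
im,c=snap('wrist','w14'); h=cv2.cvtColor(im,cv2.COLOR_RGB2HSV)
print('exp',proj(c,(.612,-.017,.122)),proj(c,(.626,.03,.107)))
m=cv2.inRange(h,(76,215,120),(88,255,255))
for cn in cv2.findContours(m,0,1)[0]:
    if cv2.contourArea(cn)>60: e=cv2.fitEllipse(cn); print('cap',[np.round(x,1) for x in e],cv2.boundingRect(cn),onz(c,*e[0],.122).round(4),onz(c,*e[0],.107).round(4))
W,cw=load('w13'); g=cv2.cvtColor(W,cv2.COLOR_RGB2GRAY)
src=np.float32([[96.7,61.3],[242.2,44.6],[246.2,77.9],[104.7,93.6]]); M=cv2.getPerspectiveTransform(src,np.float32([[0,0],[145,0],[145,30],[0,30]]))
r=cv2.warpPerspective(g,M,(145,30)); print('bright rows',(r>190).sum(1).tolist()); print('bright cols',(r>190).sum(0)[::5].tolist(),np.median(r))
E
```

```text
pos [ 0.6117 -0.0146  0.1955] rpy deg [-1.7992e+02 -5.0000e-02  9.0020e+01] tool shift units [-0.025  0.004  0.955]
exp [277.67985029 221.60056553] [293.41047942 166.290215  ]
cap [array([277.5, 220.2]), array([20.2, 21.4]), np.float64(90.6)] (267, 210, 22, 22) [ 0.6119 -0.0157  0.122 ] [ 0.6118 -0.0205  0.107 ]
cap [array([293.3, 161.4]), array([20.3, 21.4]), np.float64(64.0)] (283, 151, 22, 22) [0.6251 0.0361 0.122 ] [0.6258 0.0344 0.107 ]
bright rows [0, 0, 0, 0, 0, 0, 0, 3, 51, 71, 70, 35, 21, 19, 17, 13, 14, 12, 16, 25, 42, 65, 46, 0, 0, 0, 0, 0, 0, 0]
bright cols [0, 0, 0, 3, 5, 5, 5, 6, 6, 5, 5, 5, 5, 4, 6, 6, 5, 4, 4, 5, 4, 3, 4, 3, 2, 4, 0, 3, 0] 154.0
```

The tweezers show as two bright lines within the slot (rows 7–22 of 30, columns 15–135 of 145), so they lie inside it. Both small caps look about the same size, so I recheck which tube is taller by triangulation.

```bash
python3 - <<'E'
from long import *
_,c=load('w14'); S,s=load('scene0'); D,d=load('side0'); _,c13=load('w13')
print('far',two(c,(293.3,161.4),s,(322.5,185.2)),'near',two(c,(277.5,220.2),s,(333.9,188.1)))
h=cv2.cvtColor(D,cv2.COLOR_RGB2HSV); m=cv2.inRange(h,(72,180,70),(90,255,255)); n,l,st,ce=cv2.connectedComponentsWithStats(m)
for i in range(1,n):
    if st[i,4]>15 and 280<ce[i][0]<350: print('side',st[i],ce[i].round(1))
for X in [(.612,-.016),(.6255,.035)]:
    for z in (.1135,.0985): print(X,z,'scene',proj(s,(*X,z)).round(1),'side',proj(d,(*X,z)).round(1))
E0=cv2.resize(S[165:245,295:365],(490,560),interpolation=cv2.INTER_CUBIC); 
g=cv2.inRange(cv2.cvtColor(S,cv2.COLOR_RGB2HSV),(75,200,80),(90,255,255))[178:200,312:345]
for r in g: print(''.join('#' if x else '.' for x in r))
E
```

```text
far (array([0.62609746, 0.03366151, 0.10067723]), np.float64(0.00014627210112574406)) near (array([ 0.61215404, -0.01818803,  0.11519014]), np.float64(0.0009036859682121034))
(0.612, -0.016) 0.1135 scene [333.  188.5] side [308.7 202.4]
(0.612, -0.016) 0.0985 scene [332.5 194.3] side [308.8 207.7]
(0.6255, 0.035) 0.1135 scene [322.3 180.2] side [310.8 196.3]
(0.6255, 0.035) 0.0985 scene [321.9 185.9] side [310.8 201.3]
.................................
.................................
.................................
.................................
..........###....................
.........#######.................
........#########................
........############.............
.........##############..........
.........################........
.........#################.......
...............###########.......
.................#########.......
...................#######.......
.................................
.................................
.................................
.................................
.................................
.................................
.................................
.................................
```

The far cap triangulates to z=101 mm (short) and the near one to z=115 mm (tall), residuals under 1 mm. The near one at wrist (277,220) is the one to take. Descending.

Emit:
move_arm:
  motion: [0,0,0,-0.017,0,0.25,0.6,0,0,0,0,0,0.25,0.6,0,0,0,0,0,0.25,0.6,0,0,0,0,0,0.26,0.6,0,0,0,0,0,0,0.6,0,0,0,0,0,0,0.4,0,0,0,0,0,0,0.3,0,0,0,0,0,0,0.2,0,0,0,0,0,0,0,0,0,0,0,0,0,0,0,0,0,0,0,0,0,0,0,0,0,0,0,0]

```text
time: 24.13
tool_pos: [0.6122, -0.0168, 0.0964]
ee_rot: [3.14, 0.0, 1.571]
wrist_force: [-0.4, -0.2, 3.1]
width: 0.0206
finger_force: 30.0
```

```bash
python3 - <<'E'
from long import *
t,R,o=pose(); print(t,o['width'],o['finger_force'],o['wrist_force'])
E
```

```text
[ 0.61218587 -0.01677313  0.09644573] 0.020588023748285517 30.000713476902092 [-0.41001832 -0.23327271  3.14303629]
```

Emit:
move_arm:
  motion: [0,0,0,0,0,-0.2,0,0,0,0,0,0,-0.3,0,0,0,0,0,0,-0.3,0,0,0,0,0,0,-0.3,0,0,0,0,0,0,-0.3,0,0,0,0,0,0,0,0,0,0,0,0,0,0,0]

```text
time: 24.72
tool_pos: [0.6128, -0.0169, 0.2378]
ee_rot: [3.136, 0.001, 1.571]
wrist_force: [-0.1, 0.5, -0.6]
width: 0.02
finger_force: 30.0
```

```bash
python3 - <<'E'
from long import *
t,R,o=pose(); print(t,o['width'],o['wrist_force'])
im,c=snap('wrist','w15'); h=cv2.cvtColor(im,cv2.COLOR_RGB2HSV)
print('exp tip',proj(c,t+[0,0,-.0934]),'cone base',proj(c,t+[0,0,-.072]),'+5y',proj(c,t+[0,.005,-.0934]),'cap',proj(c,t+[0,0,.0256]))
m=cv2.inRange(h,(76,215,120),(88,255,255))
for cn in cv2.findContours(m,0,1)[0]:
    if cv2.contourArea(cn)>100: print('cap',cv2.fitEllipse(cn),cv2.boundingRect(cn))
m=((h[...,1]<60)&(h[...,2]>90)).astype(np.uint8)*255; m[:150]=0;m[300:]=0;m[:,:250]=0;m[:,310:]=0
for cn in cv2.findContours(m,0,1)[0]:
    if cv2.contourArea(cn)>40: print('body',cv2.boundingRect(cn),cv2.contourArea(cn))
for v in range(190,250,3): print(v,' '.join(f'{x:3d}' for x in h[v,262:296:2,2]),'|',' '.join(f'{x:3d}' for x in h[v,268:290:4,1]))
E
```

```text
[ 0.61282698 -0.01690552  0.23784947] 0.020033374011162574 [-0.10475892  0.53383194 -0.61917011]
exp tip [276.74663657 212.64726787] cone base [276.78202052 219.48322392] +5y [276.7436507  207.56748501] cap [277.05267235 271.77144653]
cap ((278.3431396484375, 269.1388244628906), (28.63127326965332, 33.500267028808594), 86.65703582763672) (262, 255, 34, 30)
cap ((289.5063171386719, 154.244140625), (17.76004981994629, 18.012277603149414), 173.47216796875) (281, 145, 19, 19)
body (296, 241, 14, 59) 470.0
body (250, 241, 11, 59) 304.0
body (264, 211, 26, 39) 641.5
190 105 154 150 102  99  98 125 149 149 148 149 148 147 150 152 151 102 | 163 164 173 183 203 161
193  94 155 151  99  98 100 125 152 143  99 145 150 130 119 143 125 102 | 162 163 164 152 195 167
196 100 150 149 122 101  99  96  97 100 111 152 150 140 109 101 125 126 | 167 149 150 168 192 173
199 108 148 148 148 120 110  94 104 118 150 149 148 148 151 146 128 124 | 193 185 218 197 191 186
202 119 144 131 134 133 133 133 151 150 152 150 152 152 154 153 149 111 | 188 186 199 196 183 184
205  89  53  83  93  89  84  77  45  40  38
[... 726 characters left out ...]
 5   5   4  44
229  27  67 140 145 151 152 153 153 152 151 148 145  71  30  30  31  31 |   5   3   3   3   5  43
232  28  87 138 144 151 151 153 154 153 153 148 142  99  28  30  33  31 |   5   2   5   5   4  18
235  30  86 145 146 149 151 152 153 153 150 148 145 116  32  32  30  30 |   7   2   3   2   2  24
238  27  87 145 145 149 151 153 153 153 153 149 145 132  53  28  32  36 |   5   3   5   5   5  14
241  24 106 145 144 149 152 153 153 154 153 149 147 140  86  25  32  35 |   4   7   3   5   7   3
244  30 108 143 146 150 136 122 101 100 114 119 134 142 113  69  75  52 |   3  15  86  56  13   9
247  78 132 138  96  83  81  86  83  85  85  84  84  83  96 121 194 144 |  93 214 197 201 200  77
```

Tip bright spot at (274,215) against about (278,213) expected: it leans ~4 mm in -x and ~2 mm in -y. Carrying it to the sampling well and correcting with small tilts.

Emit:
move_arm:
  motion: [0,0,0,-0.303,-0.189,0,0,0,0,0,-0.303,-0.189,0,0,0,0,0,-0.303,-0.189,0,0,0,0,0,-0.303,-0.189,0,0,0,0,0,-0.303,-0.189,0,0,0,0,0,-0.303,-0.189,0,0,0,0,0,-0.303,-0.189,0,0,0,0,0,-0.303,-0.189,0,0,-0.042,0.027,0,0,0,0,0,0,0,0,0,0,0.35,0,0,0,0,0,0,0,0,0,0,0,0,0,0,0]

```text
time: 25.77
tool_pos: [0.4595, -0.257, 0.1955]
ee_rot: [3.117, -0.027, 1.571]
wrist_force: [-0.6, -0.0, -1.4]
width: 0.0206
finger_force: 30.0
```

```bash
cat > tip.py <<'E'
from long import *
def tip(name,well,L):
    im,c=snap('wrist',name); t,R,o=pose(); h=cv2.cvtColor(im,cv2.COLOR_RGB2HSV); g=cv2.GaussianBlur(h[...,2],(3,3),0).astype(float)
    e=proj(c,t+[0,0,-L]); u0,v0=e.round().astype(int); r=g[v0-14:v0+14,u0-14:u0+14]
    ys,xs=np.where(r>r.max()-25); p=(xs.mean()+u0-14,ys.mean()+v0-14)
    print('pos',t.round(4),np.degrees(o['ee_rot']).round(2),'exp tip',e.round(1),'spot',np.round(p,1),len(xs),r.max(),'->',onz(c,*p,t[2]-L).round(4))
    w=proj(c,(*well,.05)); print('well exp',w.round(1)); u,v=w.round().astype(int)
    for k in range(v-22,v+16,2): print(k,' '.join(f'{int(x):3d}' for x in g[k,u-24:u+25:2]))
    return im,c
E
python3 - <<'E'
from tip import *
tip('w16',(.4629,-.2601),.0934)
E
```

```text
pos [ 0.461  -0.2576  0.1982] [178.33  -1.38  90.08] exp tip [276.5 216.6] spot [274.2 215.1] 13 237.0 -> [ 0.4588 -0.2561  0.1048]
well exp [277.2 205.7]
184 149 156 157 157 157 157 157 157 157 158 157 158 157 158 159 159 159 159 159 159 159 158 158 158 158
186 166 165 165 165 166 165 166 166 166 166 166 166 166 166 165 166 165 165 165 166 165 165 165 165 165
188 165 165 165 165 165 165 165 165 165 165 165 165 165 165 165 165 165 165 165 165 165 165 165 165 165
190 165 165 165 165 165 165 165 165 165 165 165 165 165 165 165 165 165 165 165 165 165 165 165 165 165
192 165 165 165 165 165 165 165 165 165 165 165 165 165 165 165 165 165 165 165 165 165 165 165 165 165
194 165 165 165 165 165 165 165 165 165 165 165 165 166 165 165 165 165 165 165 165 165 165 165 165 165
196 166 166 166 166 166 166 166 165 166 164 161 157 155 159 163 165 165 165 165 165 165 165 165 165 165
198 166 166 166 166 166 167 166 166 162 148 129 118 116 120 138 158 164 166 167 166 165 166 165 165 165
200 166 166 166 167 166 166 167 162 140 116 109 109 109 109 110 126 155 166 166 166 166 166 166 165 164
202 167 1
[... 330 characters left out ...]
 163 127  86  79  80  81  82  81  80  79 107 151 165 165 165 165 165 165 165
210 166 166 166 166 166 167 165 139  97  83  86  88  85  81  80  85 119 159 165 165 165 165 165 165 165
212 166 167 166 166 167 167 167 156 125 127 150 155 135 107  90 108 143 165 166 165 166 165 165 165 165
214 166 166 166 166 167 166 166 157 155 185 225 227 197 166 128 140 163 166 166 167 166 166 166 165 165
216 166 166 166 166 167 167 163 153 169 179 226 228 186 180 162 156 167 166 166 166 166 166 166 166 166
218 166 166 166 166 167 167 156 150 155 152 175 180 157 162 163 153 165 166 166 166 166 166 166 166 167
220 166 166 166 166 167 167 155 145 148 153 157 158 155 153 153 149 163 166 166 166 166 166 166 166 167
```

```bash
sed -i 's/im,c=snap(.wrist.,name); t,R,o=pose()/t,R,o=pose(); im,c=snap("wrist",name)/' tip.py; python3 - <<'E'
from tip import *
tip('w17',(.4622,-.2607),.0934)
E
```

```text
pos [ 0.461  -0.2576  0.1982] [178.33  -1.38  90.08] exp tip [274.5 215. ] spot [274.2 215.1] 13 237.0 -> [ 0.4607 -0.2577  0.1048]
well exp [274.7 204.8]
183 159 159 159 159 159 159 159 158 159 161 161 161 161 161 161 160 161 161 161 161 161 161 162 163 162
185 165 165 165 165 166 166 165 165 165 165 165 166 165 165 165 165 165 165 165 165 165 165 165 165 165
187 165 165 165 165 165 165 164 165 165 165 165 165 164 165 165 165 165 165 165 165 165 165 165 165 165
189 165 165 165 165 165 165 165 165 165 165 165 165 165 165 165 164 165 165 165 165 165 165 165 165 165
191 164 165 165 165 164 165 165 165 165 165 165 166 165 165 165 165 165 165 165 165 164 165 165 165 165
193 165 165 165 165 165 165 165 165 165 165 163 150 147 150 163 165 165 165 164 165 165 165 165 165 165
195 166 166 166 166 166 166 165 165 165 162 158 143 138 145 159 164 165 165 165 165 164 164 165 165 165
197 166 166 166 166 166 167 166 166 159 139 123 113 112 115 127 149 162 165 166 166 165 165 165 164 164
199 166 166 166 166 166 166 166 160 134 113 108 109 109 108 108 112 147 164 166 166 165 165 165 165 164
201 166 1
[... 330 characters left out ...]
 163 132  86  78  80  81  82  82  80  79 109 154 165 164 165 165 165 165 164
209 166 166 166 166 166 166 166 147 105  81  80  80  83  81  80  92 126 162 165 165 165 164 164 165 165
211 166 166 166 166 166 166 166 164 135 101  99 108 113 102  96 117 152 166 166 165 165 165 165 165 165
213 166 166 166 166 166 166 166 167 159 137 158 196 201 173 142 144 166 166 166 166 166 166 165 165 165
215 166 166 166 166 166 166 166 165 154 167 192 233 234 201 182 155 160 166 166 166 167 166 166 166 166
217 166 166 166 166 166 166 166 159 152 162 162 204 209 169 172 165 154 166 166 166 166 167 166 166 166
219 166 166 166 166 166 166 167 155 147 150 151 159 161 153 156 158 151 165 166 166 166 166 166 166 166
```

```bash
python3 - <<'E'
from pose import *
delta((.4622,-.2611,.1682)); delta((.4622,-.2611,.0985))
E
```

```text
pos [ 0.462 -0.258  0.2  ] rpy deg [178.16  -1.25  90.11] tool shift units [-0.038 -0.008  0.318]
pos [ 0.462 -0.258  0.2  ] rpy deg [178.16  -1.25  90.11] tool shift units [-0.053 -0.03   1.014]
```

Emit:
move_arm:
  motion: [0,0,0,-0.042,0.003,0.1,0,0,0,0,0,0,0.12,0,0,0,0,0,0,0.1,0,0,0,0,0,0,0,0,0,0,0,0,0,0,0,0,0,0,0,0,0,0]

```text
time: 26.37
tool_pos: [0.4633, -0.2618, 0.1682]
ee_rot: [3.109, -0.021, 1.572]
wrist_force: [-0.2, -0.5, -1.4]
width: 0.0203
finger_force: 30.0
```

```bash
python3 - <<'E'
from tip import *
tip('w18',(.4619,-.2612),.0934)
E
```

```text
pos [ 0.4633 -0.2618  0.1682] [178.11  -1.22  90.08] exp tip [274.1 214.7] spot [274.2 215.1] 13 237.0 -> [ 0.4634 -0.2622  0.0748]
well exp [272.2 207.7]
186 166 166 165 165 165 165 165 166 166 165 166 167 142 109 112 142 167 166 165 166 166 166 166 165 165
188 165 165 165 166 166 166 165 165 165 166 165 167 141 108 135 163 166 165 166 165 165 165 165 166 165
190 166 165 165 165 165 165 165 166 166 166 166 166 153 136 151 166 166 165 165 165 165 165 165 165 166
192 165 165 165 166 165 166 166 165 165 166 165 165 166 166 166 166 166 165 165 165 166 166 165 166 166
194 166 166 166 167 166 167 166 165 166 166 166 166 165 165 165 166 166 165 165 166 165 165 166 165 165
196 167 167 167 167 167 167 166 166 166 166 163 161 159 159 162 165 165 164 165 166 166 165 165 164 164
198 167 167 167 167 167 167 166 166 164 153 134 123 117 117 127 150 162 165 165 166 165 165 165 166 165
200 166 167 166 167 167 167 166 163 148 122 108 108 108 108 108 117 140 161 166 165 165 165 166 165 165
202 165 165 165 165 165 166 166 152 110 104 109 109 109 109 110 102 100 146 164 165 166 166 165 166 166
204 165 1
[... 330 characters left out ...]
 165 132  91  79  81  82  86  89  87  81  84 121 156 167 167 166 166 166 166
212 167 167 167 167 167 167 168 149 109  83  87 109 139 155 147 120 106 134 164 167 167 167 167 166 166
214 167 167 167 167 167 166 167 165 135 104 125 163 209 230 214 182 147 149 167 167 167 167 167 167 167
216 166 167 167 167 167 166 167 167 162 139 158 171 202 233 205 179 174 154 164 167 167 167 167 167 167
218 167 167 167 167 167 167 167 167 165 150 155 152 161 183 164 158 166 156 159 167 167 167 167 167 167
220 167 168 168 167 168 168 168 167 164 146 146 150 156 158 157 154 154 151 155 167 167 167 166 167 166
222 168 168 168 168 168 168 169 169 166 144 146 152 156 158 158 154 151 147 152 167 167 167 167 167 167
```

Emit:
move_arm:
  motion: [0,0,0,0.005,-0.014,0.1,0,0,0,0,-0.003,-0.005,0.12,0,0,0,0,-0.003,-0.005,0.12,0,0,0,0,-0.003,-0.005,0.12,0,0,0,0,-0.002,-0.004,0.12,0,0,0,0,-0.002,-0.002,0.06,0,0,0,0,0,0,0.05,0,0,0,0,0,0,0,0,0,0,0,0,0,0,0]

```text
time: 27.17
tool_pos: [0.4621, -0.2614, 0.0991]
ee_rot: [3.108, -0.021, 1.572]
wrist_force: [-0.3, 0.1, -0.6]
width: 0.0203
finger_force: 30.0
```

```bash
python3 - <<'E'
from pose import *
t,R,o=pose(); print(t,np.degrees(o['ee_rot']),o['width'],o['finger_force'],o['wrist_force'])
E
```

```text
[ 0.46210363 -0.26138313  0.09910898] [178.09474508  -1.20672364  90.06591145] 0.020275932471683782 29.999862770782784 [-0.28346875  0.12915288 -0.58127982]
```

Emit:
move_arm:
  motion: [0,0,0,0,0,0.01,0,0,0,0,0,0,0,0.3,0,0,0,0,0,0,0.5,0,0,0,0,0,0,0.6,0,0,0,0,0,0,0.6,0,0,0,0,0,0,0.6,0,0,0,0.004,0.006,-0.2,0.6,0,0,0,0.006,0.01,-0.35,0.6,0,0,0,0.006,0.01,-0.35,0.6,0.042,-0.027,0,0,0,0,0.5,0,0,0,0,0,0,0.5,0,0,0,0,0,0,0.5]

```text
time: 28.17
tool_pos: [0.4618, -0.2612, 0.1879]
ee_rot: [3.141, -0.001, 1.572]
wrist_force: [0.2, 0.2, -0.2]
width: 0.0471
finger_force: 0.0
```

```bash
python3 - <<'E'
from long import *
t,R,o=pose(); print(t,np.degrees(o['ee_rot']).round(2),o['width'])
im,c=snap('wrist','w19'); h=cv2.cvtColor(im,cv2.COLOR_RGB2HSV); snap('scene','s19'); snap('side','d19')
m=cv2.inRange(h,(76,215,120),(88,255,255))
for cn in cv2.findContours(m,0,1)[0]:
    if cv2.contourArea(cn)>100: e=cv2.fitEllipse(cn); print('cap',[np.round(x,1) for x in e],onz(c,*e[0],.123).round(4))
S,s=load('s19'); m=cv2.inRange(cv2.cvtColor(S,cv2.COLOR_RGB2HSV),(75,200,80),(90,255,255)); n,l,st,ce=cv2.connectedComponentsWithStats(m)
print('exp cap scene',proj(s,(.462,-.261,.1145)))
for j in range(1,n):
    if st[j,4]>25: print('scene',st[j],ce[j].round(1))
E
```

```text
[ 0.46178755 -0.26117904  0.18785534] [ 1.7998e+02 -3.0000e-02  9.0100e+01] 0.04713088013649845
cap [array([278.9, 213.6]), array([20. , 21.1]), np.float64(95.3)] [ 0.4633 -0.2536  0.123 ]
exp cap scene [368.66606657 253.95581304]
scene [198 156  12   8  90] [203.7 159.7]
scene [318 182   9   8  59] [322.3 185.2]
scene [309 204  10  11  63] [313.1 208.7]
scene [325 204  22  32 350] [336.2 219.6]
scene [361 247  11  10  95] [366.1 251.7]
```

The tall tube stands in its well with its cap at (0.463,-0.254), a few mm of lean within the slack. The short tube is still in place. Now the marker pen at (0.429,0.066), axis 12°: turn to yaw 12° and move over it.

Emit:
move_arm:
  motion: [0,0,0.145,0,0,0,0.5,0,0,0.145,0,0,0,0.5,0,0,0.145,0,0,0,0.5,0,0,0.145,0,0,0,0.5,0,0,0.145,0,0,0,0.5,0,0,0.145,0,0,0,0.5,0,0,0.145,0,0,0,0.5,0,0,0.145,0,0,0,0.5,0,0,0.145,0,0,0,0.5,0,0,0.145,0,0,0,0.5,0,0,0.145,0,0,0,0.5,0,0,0.145,0,0,0,0.5]

```text
time: 29.32
tool_pos: [0.4608, -0.2613, 0.1865]
ee_rot: [-3.139, 0.002, 0.199]
wrist_force: [0.1, -0.2, 0.4]
width: 0.0471
finger_force: 0.0
```

Emit:
move_arm:
  motion: [0,0,0,0.04,-0.363,0,0.5,0,0,0,0.04,-0.363,0,0.5,0,0,0,0.04,-0.363,0,0.5,0,0,0,0.04,-0.363,0,0.5,0,0,0,0.04,-0.363,0,0.5,0,0,0,0.04,-0.363,0,0.5,0,0,0,0.04,-0.363,0,0.5,0,0,0,0.04,-0.363,0,0.5,0,0,0,0.04,-0.363,0,0.5,0,0,0,0,0,0,0.5,0,0,0,0,0,0,0.5,0,0,0,0,0,0,0.5]

```text
time: 30.32
tool_pos: [0.4299, 0.0652, 0.1872]
ee_rot: [3.141, 0.002, 0.205]
wrist_force: [0.5, -0.8, -0.6]
width: 0.0469
finger_force: 0.0
```

```bash
python3 - <<'E'
from long import *
delta((.429,.066,.024))
rect('w20',lambda h:(((h[...,1]<60)&(h[...,2]>120))|((h[...,0]>110)&(h[...,0]<130)&(h[...,1]>150)&(h[...,2]>50))),(.4302,.0655,.007),.007,70)
delta((.429,.066,.024))
E
```

```text
pos [0.4299 0.0652 0.1872] rpy deg [1.7998e+02 1.0000e-01 1.1760e+01] tool shift units [-0.004 -0.01   1.632]
expect 276 193
(318, 241, 27, 22) 310.5 [[368.4, -18.7], [39.5, 24.9], 30.9]
(145, 123, 15, 26) 321.5 [[468.7, 222.2], [28.7, 16.2], 5.4]
(273, 137, 9, 109) 755.0 [[429.8, 65.4], [135.7, 9.7], 11.9]
(136, 166, 24, 89) 1686.5 [[373.9, 219.0], [119.0, 29.5], 4.2]
pos [0.4301 0.0647 0.1873] rpy deg [1.7999e+02 9.0000e-02 1.1680e+01] tool shift units [-0.006 -0.016  1.633]
```

Emit:
move_arm:
  motion: [0,0,0,0,-0.01,0.34,0.5,0,0,0,0,0,0.34,0.5,0,0,0,0,0,0.34,0.5,0,0,0,0,0,0.34,0.5,0,0,0,0,0,0.34,0.5,0,0,0,0,0,0,0.5,0,0,0,0,0,0,0.5]

```text
time: 30.95
tool_pos: [0.4285, 0.0652, 0.0165]
ee_rot: [-3.141, 0.005, 0.202]
wrist_force: [0.6, -0.2, 0.4]
width: 0.0468
finger_force: 0.0
```

```bash
python3 - <<'E'
from long import *
delta((.4295,.0655,.003))
E
```

```text
pos [0.4285 0.0652 0.0165] rpy deg [-179.95    0.3    11.59] tool shift units [ 0.011 -0.001  0.135]
```

Emit:
move_arm:
  motion: [0,0,0,0.01,0,0.07,0.5,0,0,0,0,0,0.06,0.5,0,0,0,0,0,0,0.3,0,0,0,0,0,0,0.15,0,0,0,0,0,0,0,0,0,0,0,0,0,0,0,0,0,0,0,0,0,0,0,0,0,0,0,0,0,0,0,0,0,0,0]

```text
time: 31.7
tool_pos: [0.4314, 0.0669, 0.0055]
ee_rot: [3.141, -0.001, 0.205]
wrist_force: [-0.2, 0.2, 2.0]
width: 0.0097
finger_force: 30.0
```

Emit:
move_arm:
  motion: [0,0,0,0,0,0,0.25,0,0,0,0,0,0,0.25,0,0,0,0,0,0.03,0.25,0,0,0,0,0,0,0.15,0,0,0,0,0,0,0,0,0,0,0,0,0,0,0,0,0,0,0,0,0,0,0,0,0,0,0,0,0,0,0,0,0,0,0]

```text
time: 32.45
tool_pos: [0.4312, 0.0668, 0.0021]
ee_rot: [3.142, -0.0, 0.205]
wrist_force: [1.1, -0.1, 0.2]
width: 0.01
finger_force: 30.0
```

Emit:
move_arm:
  motion: [0,0,0,0,0,-0.1,0,0,0,0,0,0,-0.25,0,0,0,0,0,0,-0.35,0,0,0,0,0,0,-0.35,0,0,0,0,0,0,-0.35,0,0,0,0,0,0,-0.35,0,0,0,0,0,0,0,0,0,0,0,0,0,0,0]

```text
time: 33.12
tool_pos: [0.4328, 0.0669, 0.1807]
ee_rot: [3.14, -0.007, 0.205]
wrist_force: [-0.9, 0.6, -1.4]
width: 0.0097
finger_force: 30.0
```

```bash
python3 - <<'E'
from long import *
t,R,o=pose(); print(o['width'],o['finger_force'])
d=delta((.4325,-.3081,t[2]))
im,c=snap('wrist','w21'); h=cv2.cvtColor(im,cv2.COLOR_RGB2HSV)
for nm,m in (('white',(h[...,1]<60)&(h[...,2]>170)),('blue',(h[...,0]>110)&(h[...,0]<130)&(h[...,1]>150)&(h[...,2]>60))):
    m=m.astype(np.uint8)*255; m[300:]=0; m[:,:255]=0; m[:,300:]=0
    for cn in cv2.findContours(m,0,1)[0]:
        if cv2.contourArea(cn)>60: r=cv2.boundingRect(cn); print(nm,r); p=(r[0]+r[2]/2,r[1]); print(R.inv().apply(onz(c,*p,t[2]+.003)-t).round(4))
E
```

```text
0.009743361475055208 29.998653531074524
pos [0.4328 0.0669 0.1807] rpy deg [179.93  -0.4   11.75] tool shift units [-7.670e-01  3.671e+00 -1.000e-03]
white (273, 242, 12, 58)
[ 0.0104  0.0017 -0.0029]
blue (270, 152, 17, 89)
[ 0.0662  0.0014 -0.0025]
```

Emit:
move_arm:
  motion: [0,0,0,-0.075,0.368,0,0,0,0,0,-0.075,0.368,0,0,0,0,0,-0.075,0.368,0,0,0,0,0,-0.075,0.368,0,0,0,0,0,-0.075,0.368,0,0,0,0,0,-0.075,0.368,0,0,0,0,0,-0.075,0.368,0,0,0,0,0,-0.075,0.368,0,0,0,0,0,-0.075,0.368,0,0,0,0,0,-0.075,0.368,0,0,0,0,0.13,0,0,0,0,0,0,0.13,0,0,0,0]

```text
time: 34.17
tool_pos: [0.4309, -0.31, 0.1738]
ee_rot: [-3.138, 0.005, -0.008]
wrist_force: [-0.1, 0.1, 0.0]
width: 0.0096
finger_force: 30.0
```

Emit:
move_arm:
  motion: [0,0,0,0,0,0,0,0,0,0,0,0,0,0,0,0,0,0,0,0,0]

```text
time: 34.42
tool_pos: [0.4322, -0.308, 0.1759]
ee_rot: [-3.14, 0.002, 0.003]
wrist_force: [-0.4, -0.8, 0.1]
width: 0.0097
finger_force: 30.0
```

```bash
python3 - <<'E'
from long import *
delta((.434,-.309,.066))
im,c=snap('wrist','w22'); h=cv2.cvtColor(im,cv2.COLOR_RGB2HSV); t,R,o=pose()
m=((h[...,0]>110)&(h[...,0]<130)&(h[...,1]>150)&(h[...,2]>60)).astype(np.uint8)*255; m[300:]=0;m[:,:240]=0;m[:,320:]=0
r=cv2.boundingRect(max(cv2.findContours(m,0,1)[0],key=cv2.contourArea)); print(r)
for q in [(-.076,-.013),(.076,-.013),(.076,-.039),(-.076,-.039)]: print('slot',proj(c,(.4321+q[0],-.2832+q[1],.05)).round(1))
g=h[...,2]; 
for k in (150,170,190): print(k,' '.join(f'{int(x):3d}' for x in g[k,240:320:2]))
E
```

```text
pos [ 0.4322 -0.308   0.1759] rpy deg [-1.7991e+02  1.0000e-01  2.0000e-01] tool shift units [0.02  0.012 1.099]
(271, 153, 16, 88)
slot [266.7 270.5]
slot [265.6 130.8]
slot [292.  130.9]
slot [289.8 270.6]
150 166 166 166 166 167 166 167 166 167 167 168 145 170 154 167 166 166 167 168 167 167 167 168 113 113 106 108 168 166 166 168 147  35  40  39  41  40  39  38  38
170 124 164 164 164 163 165 166 165 166 165 166 167 170 161 169 113 109 109 141 171 179 187 178 147 112 104 116 169 166 166 180 109  35  39  40  39  39  39  38  38
190 161 163 162 162 162 162 162 163 163 163 164 165 169 160 167 126 106 107 142 169 178 183 178 142 111 107 125 167 165 166 202  77  35  37  38  39  40  39  39  39
```

Emit:
move_arm:
  motion: [0,0,0,0.02,0.01,0.22,0,0,0,0,0,0,0.22,0,0,0,0,0,0,0.22,0,0,0,0,0,0,0.22,0,0,0,0,0,0,0.22,0,0,0,0,0,0,0,0,0,0,0,0,0,0,0]

```text
time: 35.05
tool_pos: [0.4339, -0.3085, 0.0661]
ee_rot: [-3.139, 0.002, 0.002]
wrist_force: [-0.5, 0.2, 0.3]
width: 0.0093
finger_force: 30.0
```

```bash
python3 - <<'E'
from long import *
delta((.434,-.309,.054)); print(pose()[2]['wrist_force'])
E
```

```text
pos [ 0.4339 -0.3085  0.0661] rpy deg [-1.7988e+02  1.4000e-01  1.3000e-01] tool shift units [0.001 0.005 0.12 ]
[-0.47173875  0.18466102  0.31978335]
```

Then lower 12 mm, release, rise, and back off to look.

Emit:
move_arm:
  motion: [0,0,0,0,0.005,0.06,0,0,0,0,0,0,0.06,0,0,0,0,0,0,0,0,0,0,0,0,0,0,0.15,0,0,0,0,0,0,0.2,0,0,0,0,0,0,0.25,0,0,0,0,0,0,0.25,0,0,0,0,0,0,0.25,0,0,0,0,0,-0.2,0.25,0,0,0,0,0,-0.4,0.25,0,0,0,0,0,-0.4,0.25,0,0,0,0,0,-0.4,0.25]

```text
time: 36.05
tool_pos: [0.4342, -0.3098, 0.1963]
ee_rot: [-3.141, 0.001, 0.001]
wrist_force: [1.3, -1.0, 0.0]
width: 0.0237
finger_force: 0.0
```

Emit:
move_arm:
  motion: [0,0,0,0,-0.35,-0.1,0.5,0,0,0,0,-0.35,-0.1,0.5,0,0,0,0,-0.35,-0.1,0.5,0,0,0,0,-0.35,-0.1,0.5,0,0,0,0,-0.35,-0.1,0.5,0,0,0,0,-0.2,0,0.5,0,0,0,0,0,0,0.5,0,0,0,0,0,0,0.5]

```text
time: 36.72
tool_pos: [0.4345, -0.1148, 0.2456]
ee_rot: [3.14, -0.001, 0.003]
wrist_force: [-0.2, -1.0, 0.0]
width: 0.0467
finger_force: 0.0
```

```bash
python3 - <<'E'
from long import *
t,R,o=pose(); print(t,o['wrist_force'],o['time'])
im,c=snap('wrist','w23'); S,s=snap('scene','s23'); D,d=snap('side','d23')
for X in [(.432,-.309,.05),(.418,.24,.05)]: print(proj(c,X),proj(s,X),proj(d,X))
a=cv2.resize(im,(400,300)); b=cv2.resize(S[130:340,100:380],(400,300)); e=cv2.resize(D[240:315,195:295],(400,300),interpolation=cv2.INTER_CUBIC)
w,_=load('w13'); f=cv2.resize(w[0:105,70:210+70],(400,300),interpolation=cv2.INTER_CUBIC)
cv2.imwrite('pics/final.png',np.vstack([np.hstack([a,b]),np.hstack([e,f])])[:,:,::-1])
E
```

```text
[ 0.43454203 -0.11480307  0.24555074] [-0.16011079 -0.97061604  0.00106917] 36.7167
[428.56118195 194.00009554] [373.87446569 303.48800433] [245.88712684 279.53578276]
[  3.04462483 203.33493945] [206.51790553 195.91927124] [237.48186716 198.55475962]
```

View pics/final.png

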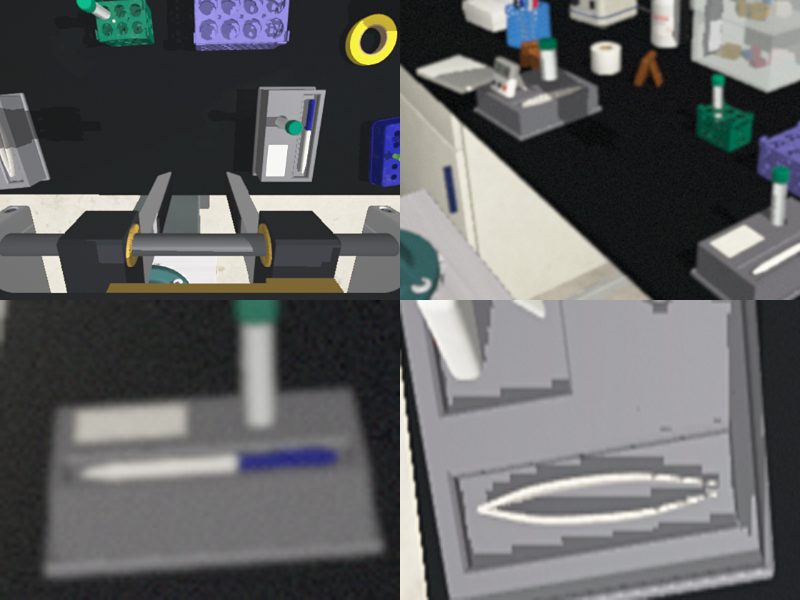

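The final picture shows the pen lying in the sampling slot with the tall tube standing in its well. The tweezers lie in the test tray's slot, the timer and 50 ml tube stand in place, and the short tube and film roll are untouched. Handing in.

```bash
python3 -c "
from bench import robot
print(robot.close_job())"
```

```text
the job is handed in; nothing more can be done
None
```

Both kits are made up in the order asked and handed in at about 37 s; the last pictures showed all five items in place and the short tube and film roll untouched.

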